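# Clamp the cartridges in the bonding jig

## Robot

A 6-joint arm with a two-finger parallel gripper is mounted at the origin on a cart in front of the work surface, level with it; the furniture and walls round the work are solid. World frame = base frame: x ahead of the robot, y to its left, z up, the work surface at z = 0. Lengths are in m, angles in rad, forces in N, time in s.
With the tool pointing down it reaches from about 0.3 to 0.775 m from the base axis. Payload 14.6 kg.
Tool frame: the origin (TCP) lies at the very end of the fingers, on their centre line; the grasp point (between the pads) lies behind it (r.pinch_z is the z of the grasp point in the tool frame, in m); z points along the fingers, y is the line along which they close (so a half turn about z gives the same grasp; the last joint's range is limited). The gripper opens to 94 mm and grips with 3 to 60 N. Pads are 16 mm wide; open, the fingers measure 119 mm over their backs; the gripper's body (75 mm by 177 mm) begins 78 mm behind the grasp point.
Start: joints at [1.183, 0.3, 1.521, -0, 1.321, -0.067], TCP at [0.173, 0.522, 0.205] pointing down, gripper open.
Joint ranges: [-3.03, 3.03], [-0.79, 2.21], [0.23, 2.52], [-1.04, 4.18], [0, 3.07], [-2.55, 2.55]. Speed limits (rad/s): [2.22, 2.22, 2.57, 3.14, 3.14, 3.14].

## Interface

Orientations are given as a unit quaternion [w, x, y, z].
In Python, from cell import r, vision gives the robot as it stands. The module is installed in compiled form; this text tells all that it offers.
- The arm moves only by the shell command python3 -m crank 'ROWS' [FORCE]. ROWS is JSON, a list of rows, each a list of 3 entries, a list of its own where there are three numbers: the shift along the tool's x, y, z in m, then the turn, a rotation vector about the tool's x, y, z in rad, then the closure, from 0 (fully open) to 1 (shut). In form: [[[tx, ty, tz], [ax, ay, az], jaw], ...]. A call has 1 to 8 rows; each row is the pose to reach, as a shift and turn from the pose commanded when the call began, along the tool's axes at that moment; what a row does not reach only later rows make up. A row lasts 1/8 s, in which the tool goes at most 62.5 mm and 10.7 degrees, less where a joint would pass 70% of its speed; a pose out of reach is approached as far as the arm can. A call with a gripper value outside its range is refused whole. The fingers move at their own pace and stop on an object; FORCE is the grip in N (left out, the last holds). Time passes only in rows, so rows that repeat a pose let the fingers close. It gives the time, the measured TCP pose, the force, the opening and the grip force at its end, in the units of the state.
- r.sense(): the state, without advancing time (a new reading comes with each control period).
- vision.read_camera(name): name is "side" or "top"; returns the picture (384x512x3 uint8, red, green, blue); there is no depth.
- vision.camera_info(name): a dict with "fx", "fy", "cx", "cy" (pixels), "cam_to_world" (4x4, takes a point from camera to world coordinates). Camera axes: x right, y up, looking along -z (the intrinsics and any distortion apply to the point x, -y, -z); pixel columns grow to the right and rows downward; lengths in m; the calibration is good to about 2 mm. A picture is of the moment at which its call begins. camera_info takes no time and is no camera call.
- r.hand_in(): hands the job in; it is judged then, once.
The state is a dict: "clock": time; "joint_positions": joint angles; "dq": joint speeds; "joint_torque": joint torques, N m; "position": TCP position; "orientation": TCP orientation; "ft_force": force on the tool from outside, world axes, zero at the start; "moment": the same for the moment, N m; "finger_gap": opening from 0.0 (shut) to 1.0 (fully open); "grasp_force": force on a finger pad.
Only numpy, scipy, OpenCV 4.12 (cv2) and the standard library are available. Lean on these libraries where they do the work, as an engineer would, in place of code of your own. Each camera call takes 0.05 s, during which the arm holds its last target. There are 200 camera calls.

## Task

Press the blue and white cartridges in the bonding jig so that their adhesive takes: lay every one flush in a pocket of its own, draw the red-headed lock pin from its bore and hang it upright in the notch beside it, then throw the clamp handle right over so that the bar locks down on them all, and leave them clamped for a good four seconds. After that swing the clamp fully open again and lay the cartridges flat, right way up, in the teal tray; the pin stays in its notch and nothing else on the bench is disturbed.

Things in the scene. Friction and masses are not known exactly. Their poses are not given: they have to be found in the camera images.
- jig: Bonding jig: fixed aluminium plate 275 mm long, a dark nest with 3 pockets at one end, a toggle clamp behind it. Origin on the bench under the arm's pivot; x points from clamp to nest, y along the row of pockets (+y: the side with the notch). Nest: x 55 to 125, y -75 to 75, top at z 22 mm. Clamp bracket: x -70 to 20, y -24 to 24, up to z 64 mm.
- handle_hinge (a point): Fixed pivot of the clamp handle, jig (-50, 0, 30) mm. The handle turns about the jig's y axis; the middle of its grip swings on an arc of 114 mm radius about this point in the jig's x-z plane.
- handle_grip (a point): Middle of the red round grip of the clamp handle (16 mm thick, from 30 mm inside to 34 mm outside of this point along the handle). Open: about jig (-55, 0, 144) mm, standing upright. Clamped: jig (-160, 0, 60) mm, lying level away from the nest. Pinch it across the jig's y: it turns between the fingers with some drag and may lag by 0.1 rad. About 3 N moves it, up to 8 N near the end.
- clamp_handle (a joint): Handle angle, rad: 0 fully open (on its stop, as it starts), growing as it is thrown back and down; 1.257 clamped (on the other stop, 0.09 rad past dead centre, where it locks). Friction keeps it where it is left. A linkage drives the arm from it.
- clamp_arm: The clamp arm, driven by the handle; origin at its pivot, jig (0, 0, 58) mm, x along the arm. Handle open: the arm stands upright, tip and bar up to 165 mm above the bench, at jig x -10 to 30 mm. Clamped: level over the nest. At its end a bar (124 mm along the jig's y, 22 mm wide) carries three sprung rubber feet, one to a pocket.
- bar_middle (a point): Middle of the face of the middle rubber foot with its spring out (feet 17 mm across, 48 mm apart along the jig's y; spring 2 N to start, 1 N more per mm). Clamped, the feet press on the tops of the cartridges' blue blocks with about 5 N each.
- pocket_0 (a point): Centre of the floor of a pocket, jig (90, -48, 12) mm, axes as the jig's. Each pocket is a recess 55 mm (jig x) by 39 mm (y), 10 mm deep, with a 2.5 mm chamfer; a cartridge lies in it loosely, its x along the jig's x, its white body flush with the nest's top.
- pocket_1 (a point): The same for the middle pocket, jig (90, 0, 12) mm.
- pocket_2 (a point): The same for the third pocket, jig (90, 48, 12) mm.
- lock_pin: Steel lock pin with a red knob. Origin at the underside of its collar (19 mm across, 4 mm thick), z up: shank 8 mm across, 28 mm long below the origin; neck 11 mm across up to 34 mm; knob 24 mm across from 34 to 58 mm above it. At the start it stands in the bore under the handle and keeps the handle from being thrown.
- bore (a point): Centre of the mouth of the pin's bore (11 mm wide, 29 mm deep), on top of its boss, jig (-118, 0, 40) mm; the pin's collar rests on it.
- side_notch (a point): Seat of the pin in the U-shaped side notch: on the top of the block beside the bore, jig (-118.5, 56, 40) mm, axes as the jig's. The notch is 13 mm wide (y), closed 5.5 mm past this point at +x, open upward and 16 mm away at -x, 32 mm deep. The pin's shank goes in from above or from -x; its collar rests on the block.
- tray: Teal moulded tray for finished cartridges, fixed, 191 x 152 x 43 mm. Origin at the centre of its underside, long side along its x; flat inner floor 2 mm above the origin, about 168 x 132 mm between the walls.
- cartridge_0: A cartridge (two or three are there; an absent one reads None always): flat white body 48 (x) x 32 (y) x 10 mm with a blue reservoir block on its middle, 40 (x) x 14 (y) mm, from 10 to 26 mm above the underside. Origin at the centre of the underside, z up; half a turn makes no difference. 45 g or so. Grip it by the blue block, across y.
- cartridge_1: A cartridge (two or three are there; an absent one reads None always): flat white body 48 (x) x 32 (y) x 10 mm with a blue reservoir block on its middle, 40 (x) x 14 (y) mm, from 10 to 26 mm above the underside. Origin at the centre of the underside, z up; half a turn makes no difference. 45 g or so. Grip it by the blue block, across y.
- cartridge_2: A cartridge (two or three are there; an absent one reads None always): flat white body 48 (x) x 32 (y) x 10 mm with a blue reservoir block on its middle, 40 (x) x 14 (y) mm, from 10 to 26 mm above the underside. Origin at the centre of the underside, z up; half a turn makes no difference. 45 g or so. Grip it by the blue block, across y.
- timer: White bench timer with a green dial, 62 x 62 x 31 mm; leave it alone. Origin at the centre of its underside.
- forceps: Steel forceps lying flat, 15 x 135 x 9 mm; leave it alone. Origin at the centre of its underside.
- tape_roll: Roll of beige tape lying flat, 82 mm across, 18 mm high; leave it alone. Origin at the centre of its underside.
- marker: White marker pen with a black cap, 17 x 128 x 17 mm; leave it alone. Origin at the centre of its underside.
- dropper: Small white dropper bottle, 26 mm across, 60 mm high; leave it alone. Origin at the centre of its underside.
Mind the look-alikes: they are no part of the job. Leave any brown or green look-alike of the cartridge_0 alone.

How it is judged:
On the way, in this order (a step that is already met when the one before it is completed fails the run):
1. the lock pin hangs in the side notch, every cartridge lies flush in a pocket of its own, and the clamp is thrown over centre so that the bar's feet press on each of them, for 3 s (x of lock_pin in the frame of side_notch between -0.013 and 0.006 m and y of lock_pin in the frame of side_notch between -0.005 and 0.005 m and z of lock_pin in the frame of side_notch between -0.004 and 0.004 m and angle between lock_pin's own z axis and vertical below 0.2 rad and ((horizontal distance between cartridge_0 and pocket_0 below 0.006 m and z of cartridge_0 in the frame of pocket_0 below 0.002 m) or (horizontal distance between cartridge_0 and pocket_1 below 0.006 m and z of cartridge_0 in the frame of pocket_1 below 0.002 m) or (horizontal distance between cartridge_0 and pocket_2 below 0.006 m and z of cartridge_0 in the frame of pocket_2 below 0.002 m)) and ((horizontal distance between cartridge_1 and pocket_0 below 0.006 m and z of cartridge_1 in the frame of pocket_0 below 0.002 m) or (horizontal distance between cartridge_1 and pocket_1 below 0.006 m and z of cartridge_1 in the frame of pocket_1 below 0.002 m) or (horizontal distance between cartridge_1 and pocket_2 below 0.006 m and z of cartridge_1 in the frame of pocket_2 below 0.002 m)) and ((horizontal distance between cartridge_2 and pocket_0 below 0.006 m and z of cartridge_2 in the frame of pocket_0 below 0.002 m) or (horizontal distance between cartridge_2 and pocket_1 below 0.006 m and z of cartridge_2 in the frame of pocket_1 below 0.002 m) or (horizontal distance between cartridge_2 and pocket_2 below 0.006 m and z of cartridge_2 in the frame of pocket_2 below 0.002 m)) and angle between each of cartridge_0, cartridge_1, cartridge_2's own z axis and vertical below 0.06 rad and contact force between clamp_arm and cartridge_0 above 1.5 N and contact force between clamp_arm and cartridge_1 above 1.5 N and contact force between clamp_arm and cartridge_2 above 1.5 N and value of joint clamp_handle above 1.2 rad), for 3 s.
2. the clamp is swung back open (value of joint clamp_handle below 0.2 rad), for 0.2 s.
At the end, for the whole second after the job is handed in: Clamp fully open (handle within 0.2 rad); lock pin upright (0.2 rad) in the side notch, its collar on the block (height 4, across 5, along -13 to 6 mm); every cartridge at rest on the tray's floor, flat and right way up (0.15 rad) (x of lock_pin in the frame of side_notch between -0.013 and 0.006 m and y of lock_pin in the frame of side_notch between -0.005 and 0.005 m and z of lock_pin in the frame of side_notch between -0.004 and 0.004 m and angle between lock_pin's own z axis and vertical below 0.2 rad and value of joint clamp_handle below 0.2 rad and x of cartridge_0 in the frame of tray between -0.075 and 0.075 m and y of cartridge_0 in the frame of tray between -0.06 and 0.06 m and z of each of cartridge_0, cartridge_1, cartridge_2 in the frame of tray below 0.008 m and angle between each of cartridge_0, cartridge_1, cartridge_2's own z axis and vertical below 0.15 rad and linear speed of each of cartridge_0, cartridge_1, cartridge_2 below 0.02 m/s and x of cartridge_1 in the frame of tray between -0.075 and 0.075 m and y of cartridge_1 in the frame of tray between -0.06 and 0.06 m and x of cartridge_2 in the frame of tray between -0.075 and 0.075 m and y of cartridge_2 in the frame of tray between -0.06 and 0.06 m); the robot touches nothing.
It fails at once if a thing that does not belong to the job (timer, forceps, tape, marker, dropper bottle) is moved by more than 3 cm (distance of any of timer, forceps, tape_roll, marker, dropper from where it was at the start of the episode above 0.03 m).
Of cartridge_0, cartridge_1, cartridge_2 only 2 to 3 are there at a start; the rules pass over those that are not, and their reading is None.
At some moment in a run one of cartridge_0, cartridge_1, cartridge_2 may be knocked a few centimetres aside while the robot is not near it.
It also fails if it takes over 210 s, if anything falls off the work surface, if the arm or the gripper's body presses on something with over 40 N, if the wrist force passes 120 N, or if a joint passes its speed limit or range.

## Working session

There is one attempt and no reset: what is moved stays moved. The work goes in short steps, Python scripts to look and compute and a shell command to move; the robot and the scene stay as the last step left them, time stands still between calls to the robot, and variables do not carry over. Pictures are saved under pics/ and viewed, at most 14 in all, crops included, and the job is handed in when it is done.

```bash
mkdir -p pics; cat > h.py <<'E'
import numpy as np, cv2, sys
from cell import r, vision
def snap(cam,name,crop=None,s=1):
    im=vision.read_camera(cam)
    if crop: x0,y0,x1,y1=crop; im=im[y0:y1,x0:x1]
    if s!=1: im=cv2.resize(im,None,fx=s,fy=s,interpolation=cv2.INTER_CUBIC)
    cv2.imwrite('pics/'+name+'.png',im[:,:,::-1])
def px2w(cam,u,v,z):
    c=vision.camera_info(cam); T=np.array(c['cam_to_world'])
    d=T[:3,:3]@np.array([(u-c['cx'])/c['fx'],-(v-c['cy'])/c['fy'],-1]); o=T[:3,3]
    return o+d*(z-o[2])/d[2]
def w2px(cam,p):
    c=vision.camera_info(cam); T=np.array(c['cam_to_world'])
    q=T[:3,:3].T@(np.array(p)-T[:3,3]); return np.array([c['cx']+c['fx']*q[0]/-q[2],c['cy']+c['fy']*q[1]/q[2]])
E
python3 - <<'E'
from h import *
snap('top','t0',None,1.56); snap('side','s0',None,1.56)
for c in('top','side'): print(vision.camera_info(c))
s=r.sense(); print(s, r.pinch_z)
E
```

```text
{'fx': 370.72925473417087, 'fy': 370.72925473417087, 'cx': 252.7686712286245, 'cy': 191.1677731550294, 'cam_to_world': array([[-0.02451035,  0.99795932, -0.05896133,  0.45999982],
       [-0.99965614, -0.02391684,  0.01075085, -0.00583071],
       [ 0.00931875,  0.05920457,  0.99820237,  1.40190948],
       [ 0.        ,  0.        ,  0.        ,  1.        ]])}
{'fx': 415.5293899192616, 'fy': 415.5293899192616, 'cx': 254.39366105074498, 'cy': 191.09576880947188, 'cam_to_world': array([[-0.90214184,  0.27488137, -0.3325362 ,  0.02293262],
       [-0.43115356, -0.602457  ,  0.67167862,  0.9847874 ],
       [-0.01570682,  0.74932356,  0.66201775,  1.11757741],
       [ 0.        ,  0.        ,  0.        ,  1.        ]])}
{'clock': 0.1, 'joint_positions': array([ 1.18339003e+00,  3.00410030e-01,  1.52152217e+00,  2.47681287e-06,
        1.32069948e+00, -6.65998823e-02]), 'dq': array([-3.27676966e-05,  5.60962535e-04, -1.32800350e-03, -4.95565041e-05,
        1.20492402e-03,  8.23803106e-04]), 'joint_torque': array([ 2.38920344e-03, -5.32648408e+01, -3.53279901e+01,  7.10353651e-02,
        2.35564588e-02, -8.15371391e-05]), 'position': array([0.17334485, 0.52171896, 0.20494475]), 'orientation': array([-1.18089687e-04,  1.59716533e-01,  9.87162782e-01, -5.05914683e-04]), 'ft_force': array([-0.54408945,  0.59254118, -0.5330008 ]), 'moment': array([-0.00128591, -0.00293386, -0.00348071]), 'grasp_force': 0.0, 'finger_gap': 1.0016759228563745} -0.0188
```

View pics/t0.png

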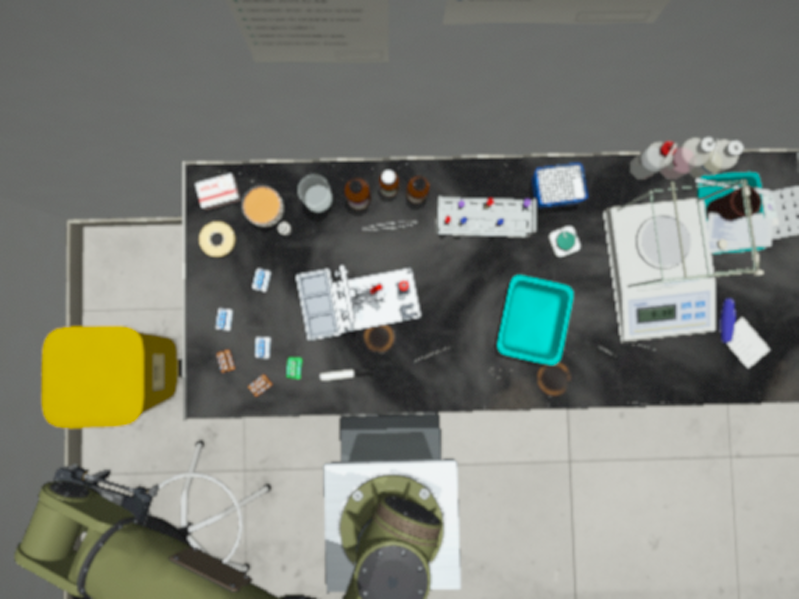

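View pics/s0.png

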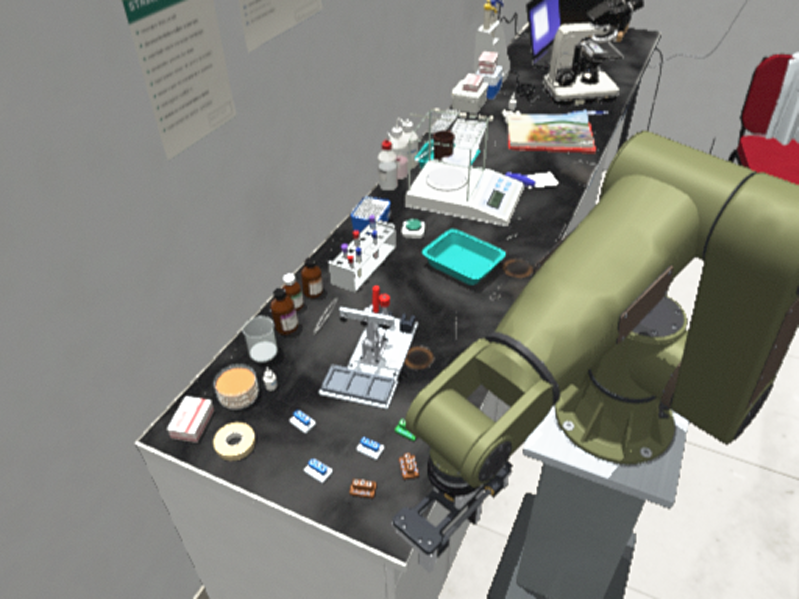

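The top view shows three blue/white cartridges at about (261,280), (224,320) and (262,347). The jig nest is at (318,304), the pin knob at (403,287), the upright grip at (376,289) and the tray at (536,320). These are pixels at 1.56x scale. Next I'll crop in closer.

```bash
python3 - <<'E'
from h import *
snap('top','t1',(130,160,280,260),5.3)
im=vision.read_camera('top').astype(int); 
hsv=cv2.cvtColor(im.astype('uint8'),cv2.COLOR_RGB2HSV)
m=(hsv[...,0]>95)&(hsv[...,0]<125)&(hsv[...,1]>90)
m[:, :130]=0; m[:,200:]=0; m[:160]=0; m[250:]=0
# whole cartridge = bright white/blue
w=((im.min(2)>110)|m).astype('uint8')
w[:,190:]=0; w[:,:130]=0; w[:165]=0; w[245:]=0
n,l,st,ce=cv2.connectedComponentsWithStats(w)
for i in range(1,n):
    if st[i,4]<15: continue
    p=np.argwhere(l==i)[:,::-1].astype('float32'); rr=cv2.minAreaRect(p)
    c=px2w('top',*ce[i],0.012); 
    print(st[i],ce[i],rr,c.round(4))
mt=((hsv[...,0]>80)&(hsv[...,0]<95)&(hsv[...,1]>120)).astype('uint8'); mt[:,:300]=0; mt[:,390:]=0;mt[:160]=0;mt[250:]=0
p=np.argwhere(mt)[:,::-1].astype('float32');rr=cv2.minAreaRect(p);print(rr,px2w('top',*rr[0],0.043), [px2w('top',*b,0.043).round(3) for b in cv2.boxPoints(rr)])
E
```

```text
[161 172  13  16 147] [167.04081633 179.0952381 ] ((166.95294189453125, 179.21176147460938), (10.412663459777832, 14.317411422729492), 12.52880573272705) [0.5952 0.2999 0.012 ]
[138 197  12  16 160] [143.2625 204.2375] ((143.1615447998047, 204.2077178955078), (10.791021347045898, 15.256272315979004), 7.125016689300537) [0.503  0.3896 0.012 ]
[163 215  11  16 151] [167.83443709 222.04635762] ((168.0, 222.5), (15.0, 10.0), 90.0) [0.4344 0.2987 0.012 ]
[140 227   6  10  41] [142.14634146 231.92682927] ((142.14707946777344, 231.58827209472656), (9.45888900756836, 4.365641117095947), 75.96376037597656) [0.4001 0.3945 0.012 ]
[186 231   3  10  26] [187.07692308 235.73076923] ((187.0, 235.5), (9.0, 2.0), 90.0) [0.3818 0.2278 0.012 ]
((342.8731689453125, 204.75852966308594), (43.65190124511719, 54.3378791809082), 12.094757080078125) [ 0.48235468 -0.35006481  0.043     ] [array([ 0.404, -0.248,  0.043]), array([ 0.599, -0.297,  0.043]), array([ 0.561, -0.453,  0.043]), array([ 0.367, -0.403,  0.043])]
```

View pics/t1.png

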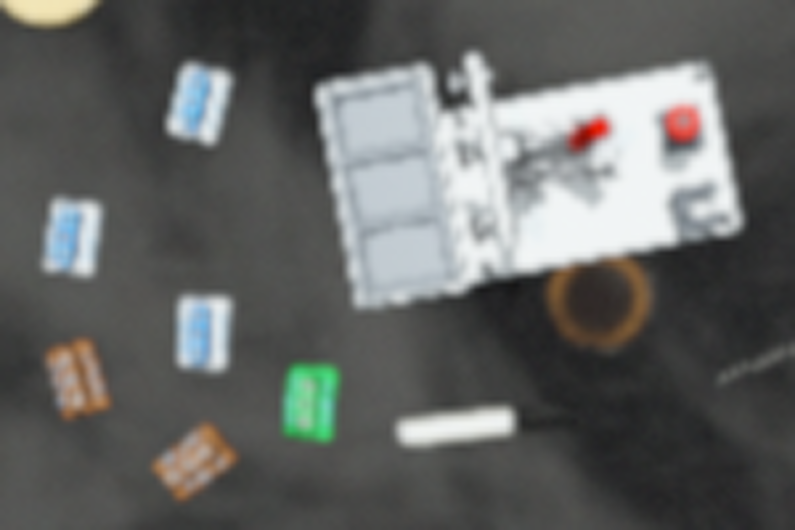

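The crop shows the nest corners at (318,85), (433,65), (465,290) and (358,307). The pin knob is at (683,125) and the notch at (692,205) on the near side. I'll take a side crop as well and fit the jig pose from both views.

```bash
python3 - <<'E'
from h import *
snap('side','s1',(170,175,280,320),4)
E
```

```text
(no output)
```

View pics/s1.png

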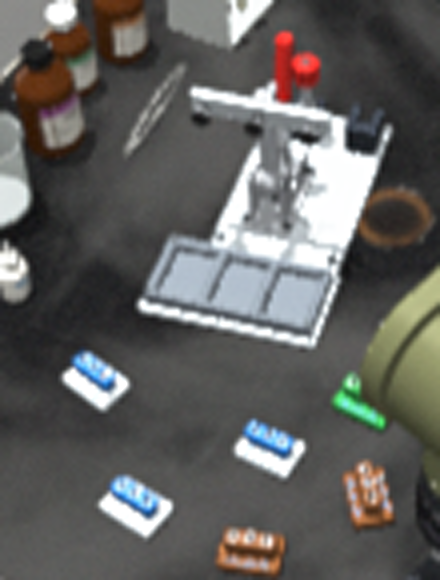

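```bash
cat > fit.py <<'E'
from h import *
from scipy.optimize import least_squares
def fit(obs,x0):
    # obs: (cam, full px, local xyz)
    def res(p,o=obs):
        c,s=np.cos(p[2]),np.sin(p[2]); R=np.array([[c,-s,0],[s,c,0],[0,0,1]])
        return np.concatenate([w2px(cam,R@np.array(l)/1000+[p[0],p[1],0])-uv for cam,uv,l in obs])
    s=least_squares(res,x0,x_scale=[.01,.01,.1],loss='soft_l1'); return s.x,res(s.x)
T=lambda x,y:np.array([130+x/5.3,160+y/5.3])-0.5+0.5/5.3
S=lambda x,y:np.array([170+x/4,175+y/4])-.5+.125
E
python3 - <<'E'
from fit import *
jt=[('top',T(318,85),(125,-75,22)),('top',T(433,65),(55,-75,22)),('top',T(465,290),(55,75,22)),('top',T(358,307),(125,75,22)),('top',T(683,125),(-118,0,98)),
('top',T(378,120),(90,-48,12)),('top',T(395,188),(90,0,12)),('top',T(412,258),(90,48,12))]
js=[('side',S(147,298),(125,-75,22)),('side',S(318,333),(125,75,22)),('side',S(335,285),(55,75,22)),('side',S(175,238),(55,-75,22)),('side',S(305,70),(-118,0,86)),('side',S(285,70),(-55,0,144))]
for o in(jt,js,jt+js):
    x,e=fit(o,[.5,.2,1.7]); print(x.round(4),e.reshape(-1,2).round(1).tolist())
bx=[(-24,-16,10),(24,-16,10),(24,16,10),(-24,16,10)]
C=dict(A=([(188,62),(233,72),(212,145),(168,133)],[(62,378),(105,410),(130,383)],1.35),B=([(60,198),(103,204),(93,277),(43,270)],[(100,505),(148,535),(172,510)],1.4),C=([(180,295),(232,297),(230,372),(178,370)],[(235,450),(282,476),(305,452)],1.57))
for k,(t,s,a) in C.items():
    # order: long axis +x local ~ world +x (image up): far corners first
    L=[(24,16,10),(24,-16,10),(-24,-16,10),(-24,16,10)]
    ot=[('top',T(*p),l) for p,l in zip(t,L)]
    # side image: world +x is left, world +y is toward viewer(down)
    Ls=[(24,16,5),(-24,16,5),(-24,-16,5)]
    os=[('side',S(*p),l) for p,l in zip(s,Ls)]
    for o in(ot,os,ot+os):
        x,e=fit(o,[.5,.3,0]); print(k,x.round(4),e.reshape(-1,2).round(1).tolist())
E
```

```text
[0.546  0.0738 1.7313] [[1.2, 1.3], [-2.0, 1.7], [-0.9, -1.2], [0.7, -0.9], [0.6, -0.1], [0.8, 0.3], [-0.2, 0.0], [-1.1, -0.6]]
[0.5423 0.0778 1.7554] [[0.2, 0.0], [-0.7, -0.4], [0.4, -3.5], [-0.1, 0.4], [0.3, 1.1], [-0.1, 0.4]]
[0.5447 0.075  1.7437] [[0.7, 2.2], [-2.5, 2.3], [-0.9, -0.7], [0.7, -0.2], [0.2, -0.1], [0.3, 1.0], [-0.5, 0.7], [-1.3, 0.1], [-0.3, -1.0], [-1.4, -1.1], [-0.1, -4.1], [-0.4, -0.5], [0.4, 0.5], [-0.2, -0.2]]
A [ 0.5956  0.2991 -0.2865] [[-0.0, 0.5], [-0.3, 0.8], [0.1, -0.7], [0.2, -0.6]]
A [ 0.5945  0.2989 -0.225 ] [[0.1, 0.4], [-0.3, -0.5], [0.2, 0.1]]
A [ 0.5949  0.2988 -0.2593] [[-0.2, 0.8], [-0.4, 0.9], [0.4, -0.6], [0.4, -0.3], [0.1, 0.1], [-0.7, -0.4], [0.0, 0.3]]
B [ 0.5026  0.3885 -0.1836] [[-0.3, 0.4], [0.0, 0.6], [-0.3, -0.5], [0.7, -0.5]]
B [ 0.5016  0.3895 -0.192 ] [[0.0, 0.1], [-0.4, 0.5], [0.4, -0.6]]
B [ 0.5021  0.3889 -0.1868] [[-0.4, 0.5], [-0.1, 0.8], [-0.5, -0.4], [0.5, -0.4], [-0.0, -0.1], [-0.4, 0.2], [0.3, -0.8]]
C [ 0.4325  0.2975 -0.045 ] [[0.6, 0.7], [-0.6, 0.5], [-0.6, -0.7], [0.6, -0.5]]
C [ 0.4316  0.2987 -0.1735] [[-0.2, -0.2], [
[... 614 characters left out ...]
e, callback=callback)
    f_new = fun(x_new)
    self._update_fun()
    ~~~~~~~~~~~~~~~~^^
    self.f = self.fun_wrapped(xp_copy(self.x))
             ~~~~~~~~~~~~~~~~^^^^^^^^^^^^^^^^^
    return np.atleast_1d(self.fun(x))
                         ~~~~~~~~^^^
    return self.f(x, *self.args, **self.kwargs)
           ~~~~~~^^^^^^^^^^^^^^^^^^^^^^^^^^^^^^
  File "fit.py", line 7, in res
    return np.concatenate([w2px(cam,R@np.array(l)/1000+[p[0],p[1],0])-uv for cam,uv,l in obs])
                           ~~~~^^^^^^^^^^^^^^^^^^^^^^^^^^^^^^^^^^^^^^
  File "h.py", line 13, in w2px
    c=vision.camera_info(cam); T=np.array(c['cam_to_world'])
ValueError: time passes only in moves, steps and waits
```

```bash
python3 - <<'E'
s=open('h.py').read()
s=s.replace("def px2w","_c={}\ndef info(c):\n    if c not in _c: _c[c]=vision.camera_info(c)\n    return _c[c]\ndef px2w").replace("c=vision.camera_info(cam);","c=info(cam);")
open('h.py','w').write(s)
E
python3 - <<'E'
from fit import *
jt=[('top',T(683,125),(-118,0,98)),('top',T(378,120),(90,-48,12)),('top',T(395,188),(90,0,12)),('top',T(412,258),(90,48,12))]
js=[('side',S(190,277),(90,-48,12)),('side',S(240,288),(90,0,12)),('side',S(297,298),(90,48,12)),('side',S(305,70),(-118,0,86)),('side',S(285,70),(-55,0,144))]
for o in(jt,js,jt+js):
    x,e=fit(o,[.5,.2,1.7]); print(x.round(4),e.reshape(-1,2).round(1).tolist())
x,e=fit([('top',T(*p),l) for p,l in zip([(180,295),(232,297),(230,372),(178,370)],[(24,16,10),(24,-16,10),(-24,-16,10),(-24,16,10)])]+[('side',S(*p),l) for p,l in zip([(235,450),(282,476),(305,452)],[(24,16,5),(-24,16,5),(-24,-16,5)])],[.43,.3,0]);print('C',x,e.round(1))
E
```

```text
[0.5461 0.0741 1.7397] [[0.5, -0.3], [0.6, 0.5], [-0.2, 0.2], [-1.1, -0.4]]
[0.5451 0.074  1.7515] [[0.1, 0.1], [0.6, -0.0], [-0.5, 0.1], [0.2, 0.3], [-0.2, -0.5]]
[0.5456 0.0739 1.7458] [[0.4, -0.4], [0.6, 0.8], [-0.2, 0.5], [-0.9, -0.1], [-0.2, -0.0], [0.3, -0.1], [-0.8, 0.1], [0.2, 0.3], [-0.3, -0.5]]
C [ 0.43242956  0.29820922 -0.10196383] [ 0.8  0.5 -0.4  0.8 -1.2 -0.5  0.  -0.8 -0.4  0.1  0.4  0.1  0.1 -1.1]
```

```bash
cat > plan.py <<'E'
# usage: plan.py 'w x y z deg' 'j x y z [deg]' ... -> tool-frame shift/turn from now (mm in j; tool y at deg in world, or in jig)
import sys, json, numpy as np
from scipy.spatial.transform import Rotation as Ro
from cell import r
J=json.load(open('jig.json'))
s=r.sense(); q=s['orientation']; R0=Ro.from_quat([q[1],q[2],q[3],q[0]]); p0=s['position']
print('t',round(s['clock'],2),'p',p0.round(4),'gap',round(s['finger_gap'],3),'gf',round(s['grasp_force'],1),'F',s['ft_force'].round(1),'joints',s['joint_positions'].round(2))
def jig(v): c,k=np.cos(J[2]),np.sin(J[2]); return np.array([J[0]+c*v[0]-k*v[1],J[1]+k*v[0]+c*v[1],v[2]])
for a in sys.argv[1:]:
    f=a.split(); v=[float(x) for x in f[1:]]; p=np.array(v[:3])
    ang=np.radians(v[3] if len(v)>3 else 90)
    if f[0]=='j': p=jig(p/1000); ang+=J[2]
    best=None
    for k in (0,np.pi):
        y=np.array([np.cos(ang+k),np.sin(ang+k),0]); z=np.array([0,0,-1]); R=Ro.from_matrix(np.c_[np.cross(y,z),y,z])
        rv=(R0.inv()*R).as_rotvec()
        if best is None or np.linalg.norm(rv)<np.linalg.norm(best): best=rv
    d=R0.inv().apply(p-p0); print(a,'-> world',p.round(4),'shift',d.round(4),'turn',best.round(3),'rows',round(max(np.linalg.norm(d)/.0625,np.degrees(np.linalg.norm(best))/10.7),1))
E
echo '[0.5456,0.0739,1.7458]' > jig.json
python3 plan.py 'w .595 .299 .20 75' 'w .595 .299 .05 75' 'w .595 .299 .0125 75'
```

```text
t 0.25 p [0.1734 0.5218 0.2052] gap 1.0 gf 0.0 F [-1.1  0.6  0. ] joints [ 1.18  0.3   1.52  0.    1.32 -0.07]
w .595 .299 .20 75 -> world [0.595 0.299 0.2  ] shift [-0.4704 -0.0785  0.0052] turn [-0.001 -0.    -0.059] rows 7.6
w .595 .299 .05 75 -> world [0.595 0.299 0.05 ] shift [-0.4704 -0.0785  0.1552] turn [-0.001 -0.    -0.059] rows 8.0
w .595 .299 .0125 75 -> world [0.595  0.299  0.0125] shift [-0.4704 -0.0784  0.1927] turn [-0.001 -0.    -0.059] rows 8.2
```

```bash
python3 -m crank '[[[-0.47,-0.078,0.005],[0,0,-0.059],0.4],[[-0.47,-0.078,0.005],[0,0,-0.059],0.4],[[-0.47,-0.078,0.005],[0,0,-0.059],0.4],[[-0.47,-0.078,0.005],[0,0,-0.059],0.4],[[-0.47,-0.078,0.005],[0,0,-0.059],0.4],[[-0.47,-0.078,0.005],[0,0,-0.059],0.5],[[-0.47,-0.078,0.005],[0,0,-0.059],0.5],[[-0.47,-0.078,0.005],[0,0,-0.059],0.5]]' 15
python3 plan.py 'w .595 .299 .05 75' 'w .595 .299 .0125 75'
```

```text
clock: 1.25
position: [0.5969, 0.2978, 0.1999]
orientation: [-0.0, 0.131, 0.991, -0.0]
ft_force: [-0.8, 1.0, 0.9]
finger_gap: 0.498
grasp_force: 0.0
t 1.25 p [0.5969 0.2978 0.1999] gap 0.498 gf 0.0 F [-0.8  1.   0.9] joints [ 0.41  0.57  1.15 -0.    1.42 -0.9 ]
w .595 .299 .05 75 -> world [0.595 0.299 0.05 ] shift [0.0021 0.0008 0.1499] turn [-0.    -0.    -0.002] rows 2.4
w .595 .299 .0125 75 -> world [0.595  0.299  0.0125] shift [0.0021 0.0008 0.1874] turn [-0.    -0.    -0.002] rows 3.0
```

```bash
python3 -m crank '[[[0.001,0.001,0.06],[0,0,0],0.55],[[0.001,0.001,0.12],[0,0,0],0.55],[[0.001,0.001,0.14],[0,0,0],0.55],[[0.001,0.001,0.14],[0,0,0],0.55]]'
python3 - <<'E'
from h import *
snap('side','s2',(170,240,240,290),8)
for dx,dy,z in((0,0,0.06),):
    p=r.sense()['position']; print(p, (w2px('side',p)-[170,240])*8)
E
```

```text
clock: 1.75
position: [0.5941, 0.3011, 0.0606]
orientation: [-0.0, 0.13, 0.991, -0.0]
ft_force: [0.4, -0.4, 0.5]
finger_gap: 0.453
grasp_force: 0.0
[0.59491183 0.3014063  0.06234511] [170.05194231 155.75909667]
```

View pics/s2.png

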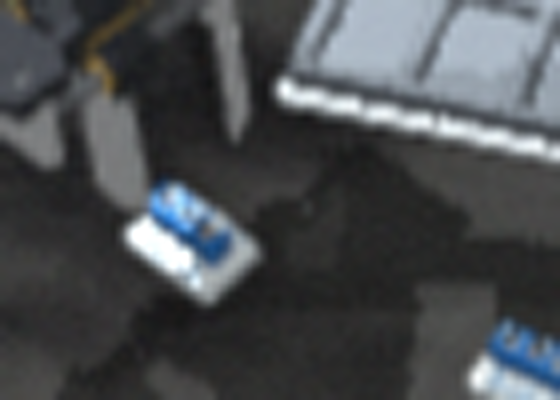

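The fingertips are at (125,200) and (237,140), straddling the cartridge's line as predicted, so I'll go down and grip.

```bash
python3 -m crank '[[[0,0,0.03],[0,0,0],0.55],[[0,0,0.047],[0,0,0],0.55],[[0,0,0.047],[0,0,0],0.55],[[0,0,0.047],[0,0,0],1],[[0,0,0.047],[0,0,0],1],[[0,0,0.047],[0,0,0],1],[[0,0,0.047],[0,0,0],1],[[0,0,0.047],[0,0,0],1]]' 15
```

```text
clock: 2.8
position: [0.5944, 0.301, 0.014]
orientation: [0.0, 0.131, 0.991, 0.0]
ft_force: [-0.8, -0.9, 5.2]
finger_gap: 0.147
grasp_force: 15.0
```

```bash
python3 -m crank '[[[0,0,0],[0,0,0],1],[[0,0,-0.06],[0,0,0],1],[[0,0,-0.08],[0,0,0],1],[[0,0,-0.08],[0,0,0],1]]' 15; python3 plan.py 'j 90 -48 90' 'j 90 -48 26'
```

```text
clock: 3.3
position: [0.5946, 0.3011, 0.0944]
orientation: [0.001, 0.131, 0.991, 0.001]
ft_force: [0.0, 0.9, 0.1]
finger_gap: 0.146
grasp_force: 15.0
t 3.3 p [0.5946 0.3011 0.0944] gap 0.146 gf 15.0 F [0.  0.9 0.1] joints [ 0.41  0.66  1.27  0.    1.22 -0.9 ]
j 90 -48 90 -> world [0.5772 0.1709 0.09  ] shift [-0.0169 -0.1303  0.0043] turn [2.000e-03 1.000e-03 1.134e+00] rows 6.1
j 90 -48 26 -> world [0.5772 0.1709 0.026 ] shift [-0.0168 -0.1304  0.0683] turn [2.000e-03 1.000e-03 1.134e+00] rows 6.1
```

```bash
python3 -m crank '[[[-0.017,-0.13,0],[0,0,1.134],1],[[-0.017,-0.13,0],[0,0,1.134],1],[[-0.017,-0.13,0],[0,0,1.134],1],[[-0.017,-0.13,0],[0,0,1.134],1],[[-0.017,-0.13,0],[0,0,1.134],1],[[-0.017,-0.13,0],[0,0,1.134],1],[[-0.017,-0.13,0.04],[0,0,1.134],1],[[-0.017,-0.13,0.04],[0,0,1.134],1]]'
python3 plan.py 'j 90 -48 36' 'j 90 -48 26'
python3 - <<'E'
from h import *
snap('side','s3',(195,215,265,265),8)
E
```

```text
clock: 4.3
position: [0.5745, 0.1703, 0.0493]
orientation: [-0.002, 0.643, 0.766, -0.003]
ft_force: [-0.0, -0.0, -0.9]
finger_gap: 0.149
grasp_force: 15.0
t 4.3 p [0.5745 0.1703 0.0493] gap 0.149 gf 15.0 F [-0.  -0.  -0.9] joints [ 0.23  0.58  1.51 -0.    1.06  0.05]
j 90 -48 36 -> world [0.5772 0.1709 0.036 ] shift [0.0001 0.0029 0.0132] turn [-0.008  0.     0.   ] rows 0.2
j 90 -48 26 -> world [0.5772 0.1709 0.026 ] shift [0.0001 0.003  0.0232] turn [-0.008  0.     0.   ] rows 0.4
```

View pics/s3.png

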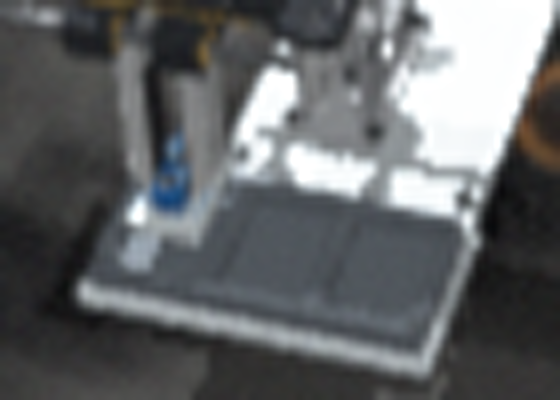

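The held cartridge at (165,210) hovers over the leftmost pocket and looks aligned. I'll lower it and watch the force.

```bash
python3 -m crank '[[[0,0.002,0.01],[0,0,0],1],[[0,0.002,0.018],[0,0,0],1],[[0,0.002,0.022],[0,0,0],1],[[0,0.002,0.024],[0,0,0],1],[[0,0.002,0.024],[0,0,0],1]]'; python3 plan.py 'j 90 -48 26'
```

```text
clock: 4.97
position: [0.5789, 0.1713, 0.0296]
orientation: [0.0, 0.643, 0.766, 0.0]
ft_force: [0.0, 1.4, -1.2]
finger_gap: 0.147
grasp_force: 15.0
t 4.97 p [0.5789 0.1713 0.0296] gap 0.147 gf 15.0 F [ 0.   1.4 -1.2] joints [0.23 0.61 1.51 0.   1.02 0.05]
j 90 -48 26 -> world [0.5772 0.1709 0.026 ] shift [-0.0001 -0.0018  0.0036] turn [ 0. -0. -0.] rows 0.1
```

```bash
python3 -m crank '[[[0,0,0],[0,0,0],1],[[0,0,0],[0,0,0],1]]'; python3 -m crank '[[[0,-0.001,0.002],[0,0,0],1],[[0,-0.001,0.003],[0,0,0],1],[[0,-0.001,0.003],[0,0,0],1]]'
```

```text
clock: 5.22
position: [0.579, 0.1714, 0.0297]
orientation: [0.0, 0.643, 0.766, 0.0]
ft_force: [0.2, 0.1, -0.2]
finger_gap: 0.151
grasp_force: 15.0
clock: 5.6
position: [0.5779, 0.1711, 0.0263]
orientation: [-0.0, 0.643, 0.766, -0.0]
ft_force: [0.2, 0.1, -0.1]
finger_gap: 0.148
grasp_force: 15.0
```

```bash
python3 -m crank '[[[0,0,0.001],[0,0,0],1],[[0,0,0.0015],[0,0,0],1],[[0,0,0.0015],[0,0,0],1]]'; python3 -m crank '[[[0,0,0],[0,0,0],0.7],[[0,0,0],[0,0,0],0.7],[[0,0,-0.03],[0,0,0],0.65],[[0,0,-0.08],[0,0,0],0.6],[[0,0,-0.1],[0,0,0],0.6],[[0,0,-0.1],[0,0,0],0.6]]'
python3 plan.py 'w .432 .298 .12 84'  'w .432 .298 .0135 84'
```

```text
clock: 5.98
position: [0.578, 0.1712, 0.026]
orientation: [0.0, 0.643, 0.766, 0.0]
ft_force: [-5.1, -0.7, 11.4]
finger_gap: 0.147
grasp_force: 15.0
clock: 6.72
position: [0.5785, 0.1712, 0.1262]
orientation: [0.001, 0.643, 0.766, 0.001]
ft_force: [-0.1, -0.1, -0.4]
finger_gap: 0.398
grasp_force: 0.0
t 6.72 p [0.5785 0.1712 0.1262] gap 0.398 gf 0.0 F [-0.1 -0.1 -0.4] joints [ 0.23  0.49  1.45 -0.    1.2   0.05]
w .432 .298 .12 84 -> world [0.432 0.298 0.12 ] shift [ 0.1503 -0.1222  0.0059] turn [ 0.002  0.002 -1.291] rows 6.9
w .432 .298 .0135 84 -> world [0.432  0.298  0.0135] shift [ 0.1503 -0.1225  0.1124] turn [ 0.002  0.002 -1.291] rows 6.9
```

```bash
python3 -m crank '[[[0.15,-0.122,0],[0,0,-1.291],0.55],[[0.15,-0.122,0],[0,0,-1.291],0.55],[[0.15,-0.122,0],[0,0,-1.291],0.55],[[0.15,-0.122,0],[0,0,-1.291],0.55],[[0.15,-0.122,0],[0,0,-1.291],0.55],[[0.15,-0.122,0],[0,0,-1.291],0.55],[[0.15,-0.122,0.05],[0,0,-1.291],0.55],[[0.15,-0.122,0.06],[0,0,-1.291],0.55]]'; python3 -m crank '[[[0,0,0],[0,0,0],0.55],[[0,0,0],[0,0,0],0.55]]'
python3 plan.py 'w .432 .298 .0135 84'
python3 - <<'E'
from h import *
snap('side','s4',(170,215,270,315),6)
E
```

```text
clock: 7.72
position: [0.4298, 0.2965, 0.0614]
orientation: [-0.003, 0.053, 0.999, -0.002]
ft_force: [-0.6, 0.4, 1.3]
finger_gap: 0.452
grasp_force: 0.0
clock: 7.98
position: [0.4322, 0.2979, 0.0661]
orientation: [0.001, 0.053, 0.999, 0.0]
ft_force: [0.2, 0.1, 0.4]
finger_gap: 0.452
grasp_force: 0.0
t 7.97 p [0.4322 0.2979 0.0661] gap 0.452 gf 0.0 F [0.2 0.1 0.4] joints [ 0.53  0.41  1.73  0.    1.   -0.93]
w .432 .298 .0135 84 -> world [0.432  0.298  0.0135] shift [ 0.0003 -0.      0.0526] turn [ 0.001  0.001 -0.002] rows 0.8
```

View pics/s4.png

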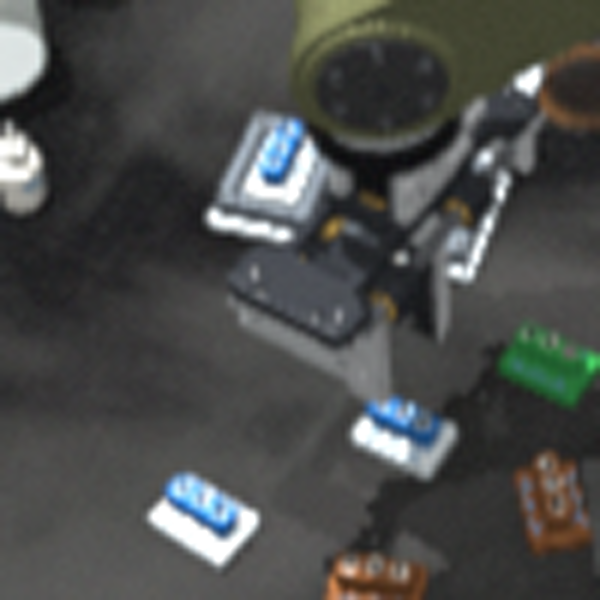

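Cartridge A lies in pocket 0 at (280,155), and C at (405,440) and B at (205,520) haven't moved. I'll grip C.

```bash
python3 -m crank '[[[0,0,0.04],[0,0,0],0.55],[[0,0,0.0525],[0,0,0],0.55],[[0,0,0.0525],[0,0,0],0.55],[[0,0,0.0525],[0,0,0],1],[[0,0,0.0525],[0,0,0],1],[[0,0,0.0525],[0,0,0],1],[[0,0,0.0525],[0,0,0],1],[[0,0,0.0525],[0,0,0],1]]' 15; python3 -m crank '[[[0,0,0],[0,0,0],1],[[0,0,-0.06],[0,0,0],1],[[0,0,-0.08],[0,0,0],1],[[0,0,-0.08],[0,0,0],1],[[0,0,-0.08],[0,0,0],1]]' 15; python3 plan.py 'j 90 48 90' 'j 90 48 40'
```

```text
clock: 9.02
position: [0.4319, 0.2978, 0.0129]
orientation: [0.0, 0.052, 0.999, 0.0]
ft_force: [-1.0, -0.7, 6.2]
finger_gap: 0.148
grasp_force: 15.0
clock: 9.65
position: [0.4311, 0.2973, 0.0912]
orientation: [-0.001, 0.052, 0.999, -0.0]
ft_force: [0.7, -0.2, -0.0]
finger_gap: 0.147
grasp_force: 15.0
t 9.65 p [0.4311 0.2973 0.0912] gap 0.147 gf 15.0 F [ 0.7 -0.2 -0. ] joints [ 0.53  0.37  1.71 -0.    1.06 -0.93]
j 90 48 90 -> world [0.4827 0.1542 0.09  ] shift [-0.0662 -0.1369  0.0012] turn [-2.000e-03 -1.000e-03  1.291e+00] rows 6.9
j 90 48 40 -> world [0.4827 0.1542 0.04  ] shift [-0.0663 -0.1369  0.0512] turn [-2.000e-03 -1.000e-03  1.291e+00] rows 6.9
```

```bash
python3 -m crank '[[[-0.066,-0.137,0],[0,0,1.291],1],[[-0.066,-0.137,0],[0,0,1.291],1],[[-0.066,-0.137,0],[0,0,1.291],1],[[-0.066,-0.137,0],[0,0,1.291],1],[[-0.066,-0.137,0],[0,0,1.291],1],[[-0.066,-0.137,0],[0,0,1.291],1],[[-0.066,-0.137,0],[0,0,1.291],1],[[-0.066,-0.137,0.05],[0,0,1.291],1]]'; python3 -m crank '[[[0,0,0],[0,0,0],1],[[0,0,0],[0,0,0],1]]'; python3 plan.py 'j 90 48 26'
```

```text
clock: 10.65
position: [0.4844, 0.1548, 0.043]
orientation: [0.001, 0.644, 0.765, 0.002]
ft_force: [0.3, -0.0, -1.1]
finger_gap: 0.147
grasp_force: 15.0
clock: 10.9
position: [0.4832, 0.1545, 0.043]
orientation: [-0.0, 0.643, 0.766, -0.0]
ft_force: [0.9, 0.8, -1.1]
finger_gap: 0.147
grasp_force: 15.0
t 10.9 p [0.4832 0.1545 0.043 ] gap 0.147 gf 15.0 F [ 0.9  0.8 -1.1] joints [0.24 0.41 1.79 0.   0.94 0.06]
j 90 48 26 -> world [0.4827 0.1542 0.026 ] shift [-0.0003 -0.0006  0.017 ] turn [-0.  0.  0.] rows 0.3
```

Expected floor contact for this grip is at about TCP z 0.0248.

```bash
python3 -m crank '[[[0,0,0.006],[0,0,0],1],[[0,0,0.012],[0,0,0],1],[[0,0,0.016],[0,0,0],1],[[0,0,0.0185],[0,0,0],1],[[0,0,0.0185],[0,0,0],1],[[0,0,0.0185],[0,0,0],1]]'
```

```text
clock: 11.65
position: [0.4829, 0.1545, 0.0244]
orientation: [-0.0, 0.643, 0.766, -0.0]
ft_force: [-3.9, -1.7, 7.8]
finger_gap: 0.146
grasp_force: 15.0
```

```bash
python3 -m crank '[[[0,0,0],[0,0,0],0.7],[[0,0,0],[0,0,0],0.7],[[0,0,-0.03],[0,0,0],0.65],[[0,0,-0.08],[0,0,0],0.6],[[0,0,-0.1],[0,0,0],0.6],[[0,0,-0.1],[0,0,0],0.6],[[0,0,-0.1],[0,0,0],0.6]]'
python3 plan.py 'w .502 .389 .12 79.3'
```

```text
clock: 12.52
position: [0.4825, 0.1543, 0.1227]
orientation: [-0.0, 0.643, 0.766, -0.001]
ft_force: [-0.6, 0.8, -0.7]
finger_gap: 0.401
grasp_force: 0.0
t 12.53 p [0.4825 0.1543 0.1227] gap 0.401 gf 0.0 F [-0.6  0.8 -0.7] joints [ 0.24  0.29  1.74 -0.    1.12  0.06]
w .502 .389 .12 79.3 -> world [0.502 0.389 0.12 ] shift [0.2277 0.0601 0.0026] turn [-1.000e-03 -1.000e-03 -1.209e+00] rows 6.5
```

```bash
python3 -m crank '[[[0.2275,0.06,0],[0,0,-1.209],0.55],[[0.2275,0.06,0],[0,0,-1.209],0.55],[[0.2275,0.06,0],[0,0,-1.209],0.55],[[0.2275,0.06,0],[0,0,-1.209],0.55],[[0.2275,0.06,0],[0,0,-1.209],0.55],[[0.2275,0.06,0],[0,0,-1.209],0.55],[[0.2275,0.06,0],[0,0,-1.209],0.55],[[0.2275,0.06,0.04],[0,0,-1.209],0.55]]'; python3 -m crank '[[[0,0,0],[0,0,0],0.55],[[0,0,0],[0,0,0],0.55]]'
python3 plan.py 'w .502 .389 .0135 79.3'
python3 - <<'E'
from h import *
snap('side','s5',(170,215,270,315),6)
E
```

```text
clock: 13.52
position: [0.5033, 0.3895, 0.0843]
orientation: [0.001, 0.093, 0.996, 0.001]
ft_force: [0.8, -0.1, -1.0]
finger_gap: 0.445
grasp_force: 0.0
clock: 13.78
position: [0.5026, 0.389, 0.0844]
orientation: [-0.0, 0.093, 0.996, -0.0]
ft_force: [-0.1, -0.4, 0.5]
finger_gap: 0.448
grasp_force: 0.0
t 13.78 p [0.5026 0.389  0.0844] gap 0.448 gf 0.0 F [-0.1 -0.4  0.5] joints [ 0.6   0.6   1.38 -0.    1.16 -0.78]
w .502 .389 .0135 79.3 -> world [0.502  0.389  0.0135] shift [ 0.0006 -0.0001  0.0709] turn [-0. -0. -0.] rows 1.1
```

View pics/s5.png

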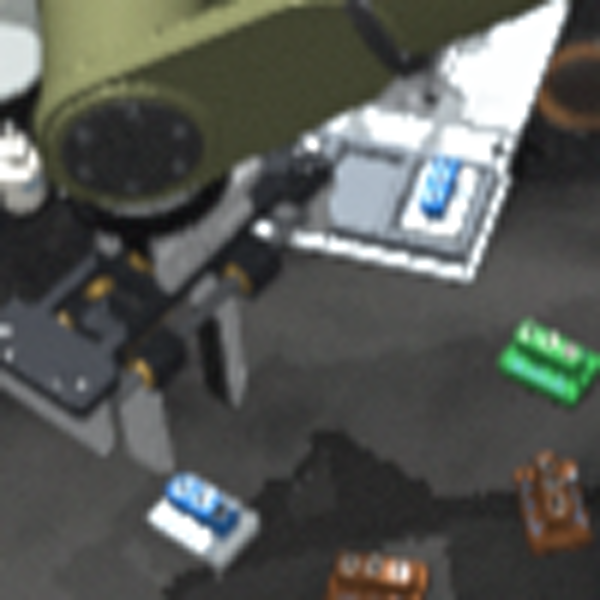

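C is in pocket 2 at (437,195), and B at (205,520) hasn't moved and lies between the fingers. I'll grip B and carry it to pocket 1.

```bash
python3 -m crank '[[[0,0,0.04],[0,0,0],0.55],[[0,0,0.071],[0,0,0],0.55],[[0,0,0.071],[0,0,0],0.55],[[0,0,0.071],[0,0,0],1],[[0,0,0.071],[0,0,0],1],[[0,0,0.071],[0,0,0],1],[[0,0,0.071],[0,0,0],1],[[0,0,0.071],[0,0,0],1]]' 15; python3 -m crank '[[[0,0,0],[0,0,0],1],[[0,0,-0.06],[0,0,0],1],[[0,0,-0.08],[0,0,0],1],[[0,0,-0.08],[0,0,0],1],[[0,0,-0.08],[0,0,0],1]]' 15; python3 plan.py 'j 90 0 90'
```

```text
clock: 14.82
position: [0.5028, 0.3892, 0.0139]
orientation: [0.0, 0.093, 0.996, 0.0]
ft_force: [-1.2, -0.6, 6.7]
finger_gap: 0.148
grasp_force: 15.0
clock: 15.45
position: [0.5018, 0.3885, 0.0911]
orientation: [-0.001, 0.093, 0.996, -0.001]
ft_force: [-0.8, -0.1, -1.0]
finger_gap: 0.153
grasp_force: 15.0
t 15.45 p [0.5018 0.3885 0.0911] gap 0.153 gf 15.0 F [-0.8 -0.1 -1. ] joints [ 0.6   0.59  1.37 -0.    1.18 -0.78]
j 90 0 90 -> world [0.5299 0.1625 0.09  ] shift [-0.0696 -0.2168  0.0014] turn [-0.003 -0.     1.209] rows 6.5
```

```bash
python3 -m crank '[[[-0.0695,-0.217,0],[0,0,1.209],1],[[-0.0695,-0.217,0],[0,0,1.209],1],[[-0.0695,-0.217,0],[0,0,1.209],1],[[-0.0695,-0.217,0],[0,0,1.209],1],[[-0.0695,-0.217,0],[0,0,1.209],1],[[-0.0695,-0.217,0],[0,0,1.209],1],[[-0.0695,-0.217,0],[0,0,1.209],1],[[-0.0695,-0.217,0.045],[0,0,1.209],1]]'; python3 -m crank '[[[0,0,0],[0,0,0],1],[[0,0,0],[0,0,0],1]]'; python3 plan.py 'j 90 0 26'
```

```text
clock: 16.45
position: [0.5316, 0.163, 0.0484]
orientation: [0.001, 0.643, 0.766, 0.001]
ft_force: [0.3, 0.4, -0.7]
finger_gap: 0.151
grasp_force: 15.0
clock: 16.7
position: [0.5305, 0.1628, 0.0484]
orientation: [-0.0, 0.643, 0.766, -0.0]
ft_force: [0.2, -1.4, -0.5]
finger_gap: 0.147
grasp_force: 15.0
t 16.7 p [0.5305 0.1628 0.0484] gap 0.147 gf 15.0 F [ 0.2 -1.4 -0.5] joints [0.23 0.49 1.65 0.   1.   0.06]
j 90 0 26 -> world [0.5299 0.1625 0.026 ] shift [-0.0002 -0.0006  0.0224] turn [-0.  0.  0.] rows 0.4
```

```bash
python3 -m crank '[[[0,0,0.01],[0,0,0],1],[[0,0,0.017],[0,0,0],1],[[0,0,0.021],[0,0,0],1],[[0,0,0.0235],[0,0,0],1],[[0,0,0.0235],[0,0,0],1],[[0,0,0.0235],[0,0,0],1]]'; python3 -m crank '[[[0,0,0],[0,0,0],0.7],[[0,0,0],[0,0,0],0.7],[[0,0,-0.03],[0,0,0],0.65],[[0,0,-0.08],[0,0,0],0.6],[[0,0,-0.14],[0,0,0],0.6],[[0,0,-0.2],[0,0,0],0.6],[[0,0,-0.24],[0,0,0],0.5],[[0,0,-0.24],[0,0,0],0.5]]'
python3 plan.py 'j -118 0 250' 'j -118 0 110' 'j -118 0 66'
```

```text
clock: 17.45
position: [0.5303, 0.1628, 0.0253]
orientation: [-0.0, 0.643, 0.766, -0.0]
ft_force: [-6.9, -1.1, 12.9]
finger_gap: 0.148
grasp_force: 15.0
clock: 18.45
position: [0.5313, 0.163, 0.2675]
orientation: [0.002, 0.643, 0.766, 0.002]
ft_force: [-0.3, -0.2, -0.4]
finger_gap: 0.497
grasp_force: 0.0
t 18.45 p [0.5313 0.163  0.2675] gap 0.497 gf 0.0 F [-0.3 -0.2 -0.4] joints [0.23 0.27 1.42 0.   1.45 0.06]
j -118 0 250 -> world [ 0.5661 -0.0423  0.25  ] shift [-0.2082 -0.0015  0.0174] turn [ 0.006 -0.    -0.   ] rows 3.3
j -118 0 110 -> world [ 0.5661 -0.0423  0.11  ] shift [-0.2083 -0.0023  0.1574] turn [ 0.006 -0.    -0.   ] rows 4.2
j -118 0 66 -> world [ 0.5661 -0.0423  0.066 ] shift [-0.2083 -0.0025  0.2014] turn [ 0.006 -0.    -0.   ] rows 4.6
```

```bash
python3 -m crank '[[[-0.06,-0.001,0],[0,0,0],0.5],[[-0.12,-0.001,0],[0,0,0],0.5],[[-0.18,-0.001,0],[0,0,0],0.5],[[-0.208,-0.001,0],[0,0,0],0.5],[[-0.208,-0.001,0],[0,0,0],0.5],[[-0.208,-0.002,0.06],[0,0,0],0.5],[[-0.208,-0.002,0.12],[0,0,0],0.5],[[-0.208,-0.002,0.13],[0,0,0],0.5]]'; python3 -m crank '[[[0,0,0],[0,0,0],0.5],[[0,0,0],[0,0,0],0.5]]'; python3 plan.py 'j -118 0 66'
python3 - <<'E'
from h import *
snap('side','s6',(190,165,290,265),6)
p=r.sense()['position'];print((w2px('side',p)-[190,165])*6)
E
```

```text
clock: 19.45
position: [0.5626, -0.0411, 0.1308]
orientation: [-0.003, 0.642, 0.767, -0.002]
ft_force: [-0.3, -0.1, -0.1]
finger_gap: 0.501
grasp_force: 0.0
clock: 19.7
position: [0.5658, -0.0422, 0.1369]
orientation: [0.001, 0.643, 0.766, 0.001]
ft_force: [-0.1, 0.5, -0.2]
finger_gap: 0.501
grasp_force: 0.0
t 19.7 p [ 0.5658 -0.0422  0.1369] gap 0.501 gf 0.0 F [-0.1  0.5 -0.2] joints [-0.14  0.4   1.55  0.    1.19 -0.31]
j -118 0 66 -> world [ 0.5661 -0.0423  0.066 ] shift [-0.0001  0.0001  0.0709] turn [0.003 0.001 0.   ] rows 1.1
[334.92453949 102.59108655]
```

View pics/s6.png

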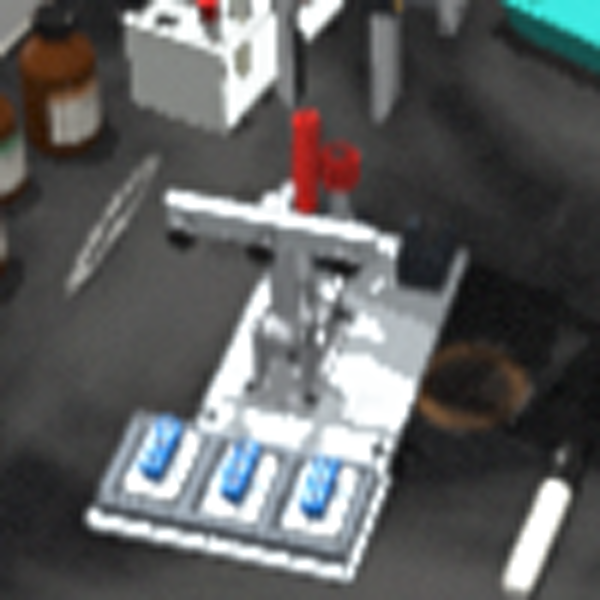

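All three cartridges sit in their pockets. The fingertips at (290,105) and (383,118) straddle the knob at (340,165), so I'll go down on the pin.

```bash
python3 -m crank '[[[0,0,0.05],[0,0,0],0.5],[[0,0,0.069],[0,0,0],0.5],[[0,0,0.069],[0,0,0],0.5],[[0,0,0.069],[0,0,0],1],[[0,0,0.069],[0,0,0],1],[[0,0,0.069],[0,0,0],1],[[0,0,0.069],[0,0,0],1],[[0,0,0.069],[0,0,0],1]]' 25; python3 plan.py
```

```text
clock: 20.75
position: [0.5651, -0.0425, 0.0663]
orientation: [0.001, 0.643, 0.766, 0.0]
ft_force: [-0.8, 0.2, 6.2]
finger_gap: 0.254
grasp_force: 25.0
t 20.75 p [ 0.5651 -0.0425  0.0663] gap 0.254 gf 25.0 F [-0.8  0.2  6.2] joints [-0.14  0.49  1.61 -0.    1.05 -0.31]
```

```bash
python3 -m crank '[[[0,0,-0.01],[0,0,0],1],[[0,0,-0.025],[0,0,0],1],[[0,0,-0.04],[0,0,0],1],[[0,0,-0.045],[0,0,0],1],[[0,0,-0.045],[0,0,0],1],[[0,0,-0.045],[0,0,0],1]]'; python3 plan.py 'j -118 0 111' 'j -121 56 111'
python3 - <<'E'
from h import *
snap('side','s7',(220,155,290,225),8)
E
```

```text
clock: 21.5
position: [0.5644, -0.0424, 0.11]
orientation: [-0.0, 0.643, 0.766, -0.0]
ft_force: [0.5, 0.6, -1.5]
finger_gap: 0.252
grasp_force: 25.0
t 21.5 p [ 0.5644 -0.0424  0.11  ] gap 0.252 gf 25.0 F [ 0.5  0.6 -1.5] joints [-0.14  0.43  1.58 -0.    1.14 -0.31]
j -118 0 111 -> world [ 0.5661 -0.0423  0.111 ] shift [-0.0002  0.0017 -0.001 ] turn [-0.001 -0.    -0.   ] rows 0.0
j -121 56 111 -> world [ 0.5115 -0.055   0.111 ] shift [-0.0032 -0.0543 -0.001 ] turn [-0.001 -0.    -0.   ] rows 0.9
```

View pics/s7.png

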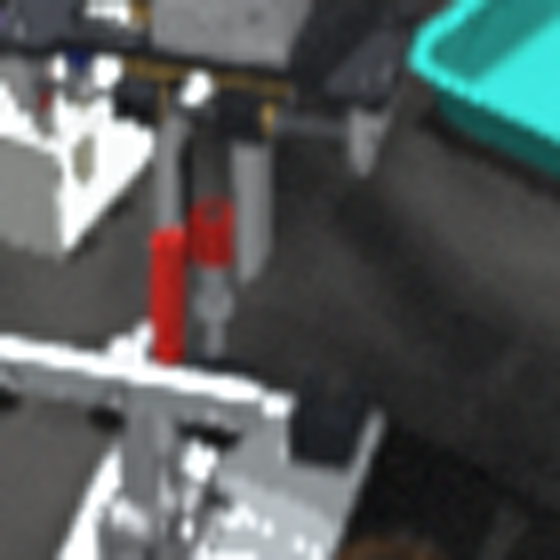

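The pin hangs straight and clear of the bore at (212,300). I'll move it over the notch.

```bash
python3 -m crank '[[[-0.003,-0.02,0],[0,0,0],1],[[-0.003,-0.04,0],[0,0,0],1],[[-0.003,-0.055,0],[0,0,0],1],[[-0.003,-0.055,0],[0,0,0],1],[[-0.003,-0.055,0],[0,0,0],1],[[-0.003,-0.055,0],[0,0,0],1]]'; python3 plan.py 'j -121 56 66'
python3 - <<'E'
from h import *
snap('top','t2',(235,180,285,220),14)
E
```

```text
clock: 22.3
position: [0.5114, -0.0548, 0.1103]
orientation: [-0.0, 0.643, 0.766, -0.0]
ft_force: [-0.2, 1.0, -0.6]
finger_gap: 0.253
grasp_force: 25.0
t 22.3 p [ 0.5114 -0.0548  0.1103] gap 0.253 gf 25.0 F [-0.2  1.  -0.6] joints [-0.18  0.32  1.73 -0.    1.09 -0.35]
j -121 56 66 -> world [ 0.5115 -0.055   0.066 ] shift [-0.0002  0.0001  0.0443] turn [-0. -0.  0.] rows 0.7
```

```bash
python3 -m crank '[[[0,0,0.015],[0,0,0],1],[[0,0,0.02],[0,0,0],1],[[0,0,0.025],[0,0,0],1],[[0,0,0.025],[0,0,0],1]]'; python3 plan.py 'j -121 56 66'
```

```text
clock: 22.85
position: [0.5109, -0.0549, 0.0851]
orientation: [-0.0, 0.643, 0.766, -0.0]
ft_force: [0.3, -0.6, -0.3]
finger_gap: 0.247
grasp_force: 25.0
t 22.85 p [ 0.5109 -0.0549  0.0851] gap 0.247 gf 25.0 F [ 0.3 -0.6 -0.3] joints [-0.18  0.36  1.75  0.    1.04 -0.35]
j -121 56 66 -> world [ 0.5115 -0.055   0.066 ] shift [-0.0002  0.0006  0.0191] turn [-0.001 -0.    -0.   ] rows 0.3
```

The shank is about 9 mm into the notch with no contact force. I'll keep going until the collar seats.

```bash
python3 -m crank '[[[0,0,0.008],[0,0,0],1],[[0,0,0.014],[0,0,0],1],[[0,0,0.018],[0,0,0],1],[[0,0,0.0195],[0,0,0],1],[[0,0,0.0195],[0,0,0],1]]'; python3 plan.py
```

```text
clock: 23.48
position: [0.5112, -0.0549, 0.0662]
orientation: [0.0, 0.643, 0.766, 0.0]
ft_force: [-1.5, 0.1, 3.3]
finger_gap: 0.251
grasp_force: 25.0
t 23.48 p [ 0.5112 -0.0549  0.0662] gap 0.251 gf 25.0 F [-1.5  0.1  3.3] joints [-0.18  0.38  1.76 -0.    1.   -0.35]
```

```bash
python3 -m crank '[[[0,0,0],[0,0,0],0.6],[[0,0,0],[0,0,0],0.5],[[0,0,-0.03],[0,0,0],0.5],[[0,0,-0.09],[0,0,0],0.5],[[0,0,-0.15],[0,0,0],0.6],[[0,0,-0.15],[0,0,0],0.6],[[0,0,-0.15],[0,0,0],0.6]]'; python3 plan.py 'j -55 0 210' 'j -55 0 125'
python3 - <<'E'
from h import *
snap('side','s8',(190,165,290,265),6)
E
```

```text
clock: 24.35
position: [0.5107, -0.0548, 0.2151]
orientation: [-0.0, 0.643, 0.766, -0.0]
ft_force: [-0.1, -0.6, 0.5]
finger_gap: 0.4
grasp_force: 0.0
t 24.35 p [ 0.5107 -0.0548  0.2151] gap 0.4 gf 0.0 F [-0.1 -0.6  0.5] joints [-0.18  0.21  1.61  0.    1.32 -0.35]
j -55 0 210 -> world [0.5552 0.0197 0.21  ] shift [0.0657 0.0568 0.005 ] turn [-0.001 -0.    -0.   ] rows 1.4
j -55 0 125 -> world [0.5552 0.0197 0.125 ] shift [0.0657 0.0569 0.09  ] turn [-0.001 -0.    -0.   ] rows 2.0
```

View pics/s8.png

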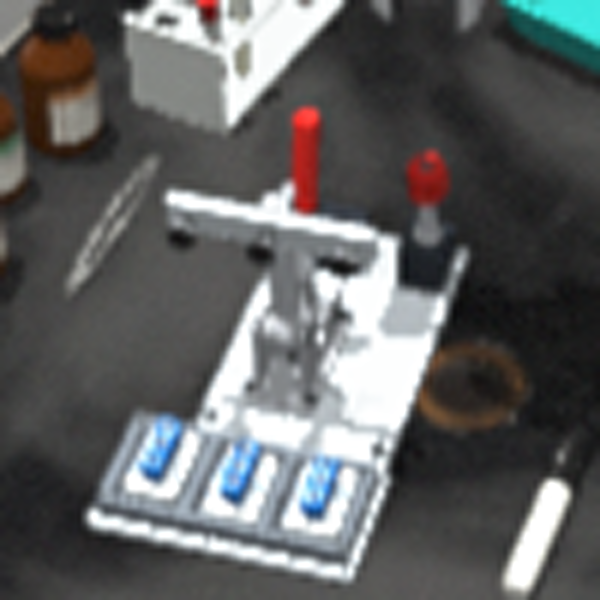

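The pin stands upright in the notch at (428,180) and the cartridges are in place. Now the handle.

```bash
python3 -m crank '[[[0.04,0.03,0],[0,0,0],0.6],[[0.066,0.057,0],[0,0,0],0.6],[[0.066,0.057,0],[0,0,0],0.6],[[0.066,0.057,0],[0,0,0],0.6],[[0.066,0.057,0.05],[0,0,0],0.6],[[0.066,0.057,0.09],[0,0,0],0.6],[[0.066,0.057,0.09],[0,0,0],0.6],[[0.066,0.057,0.09],[0,0,0],0.6]]'; python3 -m crank '[[[0,0,0],[0,0,0],0.8],[[0,0,0],[0,0,0],1],[[0,0,0],[0,0,0],1],[[0,0,0],[0,0,0],1],[[0,0,0],[0,0,0],1]]' 25;  python3 - <<'E'
import numpy as np
# arc waypoints, tool shift from start; world->tool: jig x = tool x(+?), z down
a0=np.arctan2(114,-5)
a1=np.arctan2(30,-110)
for th in np.arange(0,1.30,.1):
    a=a0+th; print(round(th,2),(114*np.cos(a)+5).round(1),(114*np.sin(a)-114).round(1))
print(a1-a0)
E
python3 plan.py 'j -55 0 125' 'j -160 0 41'
```

```text
clock: 25.4
position: [0.5562, 0.0195, 0.1276]
orientation: [0.001, 0.643, 0.766, 0.001]
ft_force: [-0.5, 0.3, 0.1]
finger_gap: 0.4
grasp_force: 0.0
clock: 26.02
position: [0.5563, 0.02, 0.1267]
orientation: [0.001, 0.643, 0.766, 0.001]
ft_force: [3.0, -0.1, 5.8]
finger_gap: 0.163
grasp_force: 25.0
0.0 0.0 -0.1
0.1 -11.3 -1.2
0.2 -22.5 -3.4
0.3 -33.4 -6.7
0.4 -44.0 -11.0
0.5 -54.0 -16.4
0.6 -63.4 -22.8
0.7 -72.2 -30.1
0.8 -80.2 -38.2
0.9 -87.3 -47.1
1.0 -93.5 -56.7
1.1 -98.8 -66.8
1.2 -103.0 -77.4
1.2607127199183334
t 26.02 p [0.5563 0.02   0.1267] gap 0.163 gf 25.0 F [ 3.  -0.1  5.8] joints [-0.03  0.39  1.59  0.    1.16 -0.2 ]
j -55 0 125 -> world [0.5552 0.0197 0.125 ] shift [-0.0001 -0.0012  0.0017] turn [0.002 0.    0.   ] rows 0.0
j -160 0 41 -> world [ 0.5735 -0.0837  0.041 ] shift [-0.1051 -0.0013  0.0857] turn [0.002 0.    0.   ] rows 2.2
```

```bash
python3 -m crank '[[[-0.0113,0,0.0012],[0,0,0],1],[[-0.0225,0,0.0034],[0,0,0],1],[[-0.0334,0,0.0067],[0,0,0],1],[[-0.044,0,0.011],[0,0,0],1],[[-0.054,0,0.0164],[0,0,0],1],[[-0.0634,0,0.0228],[0,0,0],1],[[-0.0634,0,0.0228],[0,0,0],1],[[-0.0634,0,0.0228],[0,0,0],1]]' 30; python3 plan.py 'j -118.4 0 103' 'j -160 0 41'
```

```text
clock: 27.02
position: [0.5671, -0.0435, 0.1038]
orientation: [0.001, 0.643, 0.766, -0.0]
ft_force: [1.2, -7.3, 6.6]
finger_gap: 0.161
grasp_force: 30.0
t 27.02 p [ 0.5671 -0.0435  0.1038] gap 0.161 gf 30.0 F [ 1.2 -7.3  6.6] joints [-0.14  0.44  1.58 -0.    1.12 -0.31]
j -118.4 0 103 -> world [ 0.5662 -0.0427  0.103 ] shift [ 0.0009 -0.0008  0.0008] turn [ 0.001  0.002 -0.001] rows 0.0
j -160 0 41 -> world [ 0.5735 -0.0837  0.041 ] shift [-0.0406 -0.0008  0.0629] turn [ 0.001  0.002 -0.001] rows 1.2
```

```bash
python3 -m crank '[[[-0.0088,0,0.0073],[0,0,0],1],[[-0.0168,0,0.0154],[0,0,0],1],[[-0.0239,0,0.0243],[0,0,0],1],[[-0.0301,0,0.0339],[0,0,0],1],[[-0.0354,0,0.044],[0,0,0],1],[[-0.0396,0,0.0546],[0,0,0],1],[[-0.0415,0,0.062],[0,0,0],1],[[-0.0415,0,0.062],[0,0,0],1]]' 40; python3 plan.py 'j -160 0 41'
```

```text
clock: 28.02
position: [0.5743, -0.0853, 0.0419]
orientation: [0.001, 0.643, 0.766, -0.001]
ft_force: [-2.6, -13.2, 9.8]
finger_gap: 0.158
grasp_force: 40.0
t 28.02 p [ 0.5743 -0.0853  0.0419] gap 0.158 gf 40.0 F [ -2.6 -13.2   9.8] joints [-0.21  0.55  1.58 -0.    1.01 -0.38]
j -160 0 41 -> world [ 0.5735 -0.0837  0.041 ] shift [ 0.0018 -0.0005  0.0008] turn [ 0.001  0.003 -0.001] rows 0.0
```

```bash
python3 -m crank '[[[0.001,0,0.003],[0,0,0],1],[[0.001,0,0.006],[0,0,0],1],[[0.001,0,0.006],[0,0,0],1]]'; python3 plan.py 'j -160 0 41'
python3 - <<'E'
from h import *
snap('side','s9',(190,165,290,265),6)
E
```

```text
clock: 28.4
position: [0.5743, -0.0853, 0.0365]
orientation: [0.002, 0.643, 0.766, -0.001]
ft_force: [-1.8, -20.1, 10.5]
finger_gap: 0.16
grasp_force: 40.0
t 28.4 p [ 0.5743 -0.0853  0.0365] gap 0.16 gf 40.0 F [ -1.8 -20.1  10.5] joints [-0.21  0.55  1.58 -0.    1.   -0.38]
j -160 0 41 -> world [ 0.5735 -0.0837  0.041 ] shift [ 0.0017 -0.0006 -0.0045] turn [ 0.001  0.004 -0.001] rows 0.1
```

View pics/s9.png

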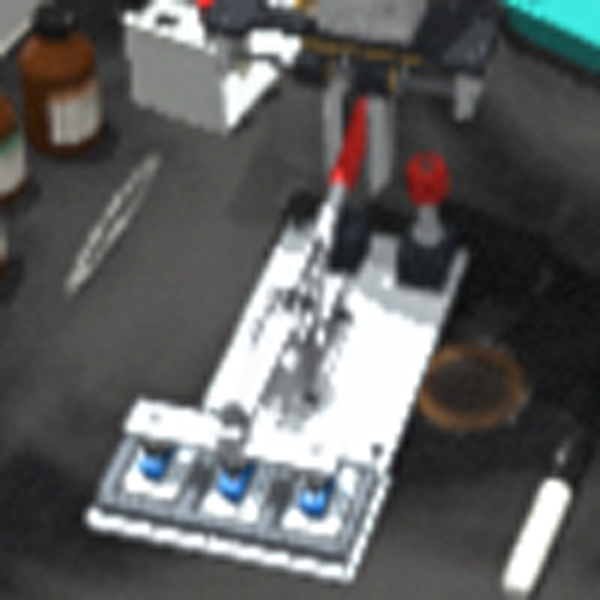

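```bash
python3 - <<'E'
from h import *
import json
J=json.load(open('jig.json')); c,k=np.cos(J[2]),np.sin(J[2])
P=lambda x,y,z: (w2px('side',[J[0]+(c*x-k*y)/1000,J[1]+(k*x+c*y)/1000,z/1000])-[190,165])*6
a0=np.arctan2(114,-5)
# handle at jig (-50,30) pivot; grip direction rel to handle: open vertical dir (0,1) at th=0
for th in (1.0,1.1,1.2,1.257):
    a=a0+th; m=np.array([-50+114*np.cos(a),30+114*np.sin(a)]); d=np.array([-np.sin(th),np.cos(th)])
    a=[ (m+d*s) for s in(-30,0,34)]
    print(th,m.round(1),[P(q[0],0,q[1]).round(0) for q in a])
im=vision.read_camera('side')[165:265,190:290].astype(int)
red=(im[...,0]>130)&(im[...,1]<70)&(im[...,2]<70); red[:, :52]=0; red[:,64:]=0
q=np.argwhere(red)[:,::-1]; print(q.min(0)*6,q.max(0)*6); 
for y in range(q[:,1].min(),q[:,1].max()+1): print(y*6+3,(q[q[:,1]==y,0].mean()*6+3).round())
E
```

```text
1.0 [-148.5   87.3] [array([340., 177.]), array([350., 132.]), array([362.,  81.])]
1.1 [-153.8   77.2] [array([342., 182.]), array([353., 139.]), array([365.,  90.])]
1.2 [-158.    66.6] [array([343., 188.]), array([355., 147.]), array([368., 101.])]
1.257 [-159.9   60.4] [array([344., 192.]), array([356., 152.]), array([370., 108.])]
[330 102] [360 174]
105 363.0
111 360.0
117 360.0
123 360.0
129 360.0
135 357.0
141 357.0
147 354.0
153 351.0
159 348.0
165 348.0
171 345.0
177 343.0
```

```bash
python3 -m crank '[[[-0.002,0,0.002],[0,0,0],1],[[-0.003,0,0.004],[0,0,0],1],[[-0.003,0,0.006],[0,0,0],1],[[-0.003,0,0.006],[0,0,0],1]]'; python3 plan.py 'j -160 0 41'
python3 - <<'E'
from h import *
im=vision.read_camera('side')[165:265,190:290].astype(int)
red=(im[...,0]>130)&(im[...,1]<70)&(im[...,2]<70); red[:, :52]=0; red[:,64:]=0
q=np.argwhere(red)[:,::-1]; print(q.min(0)*6,q.max(0)*6,len(q), q.mean(0)*6+3)
E
```

```text
clock: 29.0
position: [0.5745, -0.0871, 0.0298]
orientation: [0.001, 0.643, 0.766, -0.001]
ft_force: [-0.8, -12.7, 5.6]
finger_gap: 0.158
grasp_force: 40.0
t 29.0 p [ 0.5745 -0.0871  0.0298] gap 0.158 gf 40.0 F [ -0.8 -12.7   5.6] joints [-0.21  0.57  1.58 -0.    0.99 -0.39]
j -160 0 41 -> world [ 0.5735 -0.0837  0.041 ] shift [ 0.0035 -0.0005 -0.0112] turn [ 0.     0.002 -0.001] rows 0.2
[330 114] [360 180] 33 [352.63636364 153.90909091]
```

```bash
python3 -m crank '[[[0,0,0.003],[0,0,0],1],[[-0.001,0,0.005],[0,0,0],1],[[-0.001,0,0.005],[0,0,0],1]]'; python3 plan.py 'j -160 0 41'
python3 - <<'E'
from h import *
im=vision.read_camera('side')[165:265,190:290].astype(int)
red=(im[...,0]>130)&(im[...,1]<70)&(im[...,2]<70); red[:, :52]=0; red[:,64:]=0
q=np.argwhere(red)[:,::-1]; print(q.min(0)*6,q.max(0)*6,len(q), q.mean(0)*6+3)
E
```

```text
clock: 29.42
position: [0.5746, -0.0879, 0.0245]
orientation: [0.001, 0.643, 0.766, -0.001]
ft_force: [0.6, -12.2, 3.2]
finger_gap: 0.16
grasp_force: 40.0
t 29.43 p [ 0.5746 -0.0879  0.0245] gap 0.16 gf 40.0 F [  0.6 -12.2   3.2] joints [-0.21  0.57  1.59 -0.    0.98 -0.39]
j -160 0 41 -> world [ 0.5735 -0.0837  0.041 ] shift [ 0.0043 -0.0004 -0.0165] turn [ 0.     0.002 -0.001] rows 0.3
[336 114] [360 186] 32 [354.    157.125]
```

```bash
python3 -m crank '[[[0,0,0.003],[0,0,0],1],[[0,0,0.005],[0,0,0],1],[[0,0,0.005],[0,0,0],1]]'; python3 plan.py 'j -160 0 41'
python3 - <<'E'
from h import *
snap('side','s10',(215,155,275,200),12)
E
```

```text
clock: 29.85
position: [0.5747, -0.0881, 0.0195]
orientation: [0.001, 0.643, 0.766, -0.001]
ft_force: [2.1, -14.5, 0.8]
finger_gap: 0.159
grasp_force: 40.0
t 29.85 p [ 0.5747 -0.0881  0.0195] gap 0.159 gf 40.0 F [  2.1 -14.5   0.8] joints [-0.21  0.58  1.59 -0.    0.97 -0.39]
j -160 0 41 -> world [ 0.5735 -0.0837  0.041 ] shift [ 0.0046 -0.0004 -0.0215] turn [ 0.     0.002 -0.001] rows 0.4
```

View pics/s10.png

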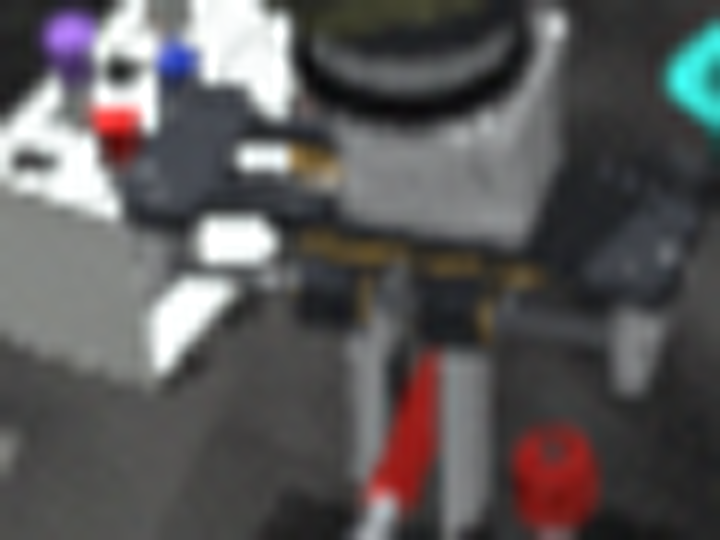

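The handle lies nearly level, with its inner grip end at (385,495), but the fingers may have slipped down it. I'll release and press straight down on the grip with closed fingers to make sure it's on the stop.

```bash
python3 -m crank '[[[0,0,0],[0,0,0],0.6],[[0,0,0],[0,0,0],0.6],[[0,0,-0.05],[0,0,0],0.6],[[0,0,-0.085],[0,0,0],0.6],[[0,0,-0.085],[0,0,0],1],[[0,0,-0.085],[0,0,0],1],[[0,0,-0.085],[0,0,0],1],[[0,0,-0.085],[0,0,0],1]]' 20; python3 plan.py 'j -168 0 75'  'j -168 0 68'
python3 - <<'E'
from h import *
im=vision.read_camera('side')[165:265,190:290].astype(int)
red=(im[...,0]>130)&(im[...,1]<70)&(im[...,2]<70); red[:, :52]=0; red[:,66:]=0
q=np.argwhere(red)[:,::-1]; print(q.min(0)*6,q.max(0)*6,len(q), q.mean(0)*6+3)
E
```

```text
clock: 30.9
position: [0.5741, -0.0861, 0.1033]
orientation: [-0.001, 0.643, 0.766, -0.0]
ft_force: [-0.1, -0.4, -0.5]
finger_gap: 0.024
grasp_force: 0.0
t 30.9 p [ 0.5741 -0.0861  0.1033] gap 0.024 gf 0.0 F [-0.1 -0.4 -0.5] joints [-0.21  0.47  1.54  0.    1.14 -0.39]
j -168 0 75 -> world [ 0.5749 -0.0915  0.075 ] shift [-0.0054 -0.0002  0.0283] turn [-0.001 -0.001 -0.   ] rows 0.5
j -168 0 68 -> world [ 0.5749 -0.0915  0.068 ] shift [-0.0055 -0.0002  0.0353] turn [-0.001 -0.001 -0.   ] rows 0.6
[336 114] [372 180] 43 [359.37209302 150.20930233]
```

```bash
python3 -m crank '[[[-0.005,0,0.02],[0,0,0],1],[[-0.005,0,0.028],[0,0,0],1],[[-0.005,0,0.031],[0,0,0],1],[[-0.005,0,0.034],[0,0,0],1],[[-0.005,0,0.034],[0,0,0],1]]';  python3 -m crank '[[[0,0,0.001],[0,0,0],1],[[0,0,0.002],[0,0,0],1],[[0,0,0.002],[0,0,0],1]]'
```

```text
clock: 31.58
position: [0.5754, -0.0911, 0.0703]
orientation: [0.0, 0.643, 0.766, 0.0]
ft_force: [-0.9, -0.4, -0.3]
finger_gap: 0.007
grasp_force: 0.0
clock: 31.95
position: [0.5755, -0.0912, 0.0684]
orientation: [0.0, 0.643, 0.766, 0.0]
ft_force: [-0.7, -0.1, 2.5]
finger_gap: 0.005
grasp_force: 1.2
```

```bash
python3 -m crank '[[[0,0,0.001],[0,0,0],1],[[0,0,0.002],[0,0,0],1],[[0,0,0.003],[0,0,0],1],[[0,0,0.003],[0,0,0],1]]'; python3 -m crank '[[[0,0,0],[0,0,0],1],[[0,0,0],[0,0,0],1]]'
```

```text
clock: 32.45
position: [0.5758, -0.0912, 0.0677]
orientation: [0.001, 0.643, 0.766, 0.0]
ft_force: [-11.0, 2.8, 27.5]
finger_gap: 0.001
grasp_force: 13.4
clock: 32.7
position: [0.5758, -0.0912, 0.0677]
orientation: [0.001, 0.643, 0.766, 0.0]
ft_force: [-11.9, 2.8, 27.0]
finger_gap: 0.004
grasp_force: 13.4
```

The handle is on a hard stop, so the clamp is locked. I'll back off and wait about 5 s.

```bash
python3 -m crank '[[[0,0,-0.02],[0,0,0],0.6],[[0,0,-0.04],[0,0,0],0.6],[[0,0,-0.04],[0,0,0],0.6],[[0,0,-0.04],[0,0,0],0.6],[[0,0,-0.04],[0,0,0],0.6],[[0,0,-0.04],[0,0,0],0.6],[[0,0,-0.04],[0,0,0],0.6],[[0,0,-0.04],[0,0,0],0.6]]' >/dev/null
python3 -m crank '[[[0,0,0],[0,0,0],0.6],[[0,0,0],[0,0,0],0.6],[[0,0,0],[0,0,0],0.6],[[0,0,0],[0,0,0],0.6],[[0,0,0],[0,0,0],0.6],[[0,0,0],[0,0,0],0.6],[[0,0,0],[0,0,0],0.6],[[0,0,0],[0,0,0],0.6]]' >/dev/null
python3 -m crank '[[[0,0,0],[0,0,0],0.6],[[0,0,0],[0,0,0],0.6],[[0,0,0],[0,0,0],0.6],[[0,0,0],[0,0,0],0.6],[[0,0,0],[0,0,0],0.6],[[0,0,0],[0,0,0],0.6],[[0,0,0],[0,0,0],0.6],[[0,0,0],[0,0,0],0.6]]' >/dev/null
python3 -m crank '[[[0,0,0],[0,0,0],0.6],[[0,0,0],[0,0,0],0.6],[[0,0,0],[0,0,0],0.6],[[0,0,0],[0,0,0],0.6],[[0,0,0],[0,0,0],0.6],[[0,0,0],[0,0,0],0.6],[[0,0,0],[0,0,0],0.6],[[0,0,0],[0,0,0],0.6]]' >/dev/null
python3 -m crank '[[[0,0,0],[0,0,0],0.6],[[0,0,0],[0,0,0],0.6],[[0,0,0],[0,0,0],0.6],[[0,0,0],[0,0,0],0.6],[[0,0,0],[0,0,0],0.6],[[0,0,0],[0,0,0],0.6],[[0,0,0],[0,0,0],0.6],[[0,0,0],[0,0,0],0.6]]'
python3 plan.py 'j -160 0 41'
python3 - <<'E'
from h import *
im=vision.read_camera('side')[165:265,190:290].astype(int)
red=(im[...,0]>130)&(im[...,1]<70)&(im[...,2]<70); red[:, :52]=0; red[:,66:]=0
q=np.argwhere(red)[:,::-1]; print(q.min(0)*6,q.max(0)*6,len(q), q.mean(0)*6+3)
E
```

```text
clock: 37.7
position: [0.5753, -0.0912, 0.1051]
orientation: [-0.0, 0.643, 0.766, -0.0]
ft_force: [1.0, 0.4, -0.1]
finger_gap: 0.396
grasp_force: 0.0
t 37.7 p [ 0.5753 -0.0912  0.1051] gap 0.396 gf 0.0 F [ 1.   0.4 -0.1] joints [-0.22  0.47  1.53 -0.    1.14 -0.4 ]
j -160 0 41 -> world [ 0.5735 -0.0837  0.041 ] shift [ 0.0077 -0.0005  0.0641] turn [-0. -0. -0.] rows 1.0
[336 120] [372 186] 35 [359.05714286 155.57142857]
```

```bash
python3 -m crank '[[[0.008,0,0.03],[0,0,0],0.6],[[0.008,0,0.064],[0,0,0],0.6],[[0.008,0,0.064],[0,0,0],0.6],[[0.008,0,0.064],[0,0,0],1],[[0.008,0,0.064],[0,0,0],1],[[0.008,0,0.064],[0,0,0],1],[[0.008,0,0.064],[0,0,0],1],[[0.008,0,0.064],[0,0,0],1]]' 50
python3 -m crank '[[[0.002,0,-0.006],[0,0,0],1],[[0.006,0,-0.017],[0,0,0],1],[[0.0115,0,-0.0273],[0,0,0],1],[[0.0177,0,-0.0369],[0,0,0],1],[[0.0248,0,-0.0458],[0,0,0],1],[[0.0328,0,-0.0539],[0,0,0],1],[[0.0416,0,-0.0612],[0,0,0],1],[[0.0416,0,-0.0612],[0,0,0],1]]'; python3 plan.py 'j -118.4 0 103' 'j -55 0 125'
```

```text
clock: 38.75
position: [0.574, -0.0836, 0.0423]
orientation: [0.0, 0.643, 0.766, -0.0]
ft_force: [-5.3, 0.5, 7.5]
finger_gap: 0.157
grasp_force: 50.0
clock: 39.75
position: [0.5667, -0.0414, 0.103]
orientation: [0.0, 0.642, 0.766, 0.0]
ft_force: [1.3, 1.7, -5.5]
finger_gap: 0.156
grasp_force: 50.0
t 39.75 p [ 0.5667 -0.0414  0.103 ] gap 0.156 gf 50.0 F [ 1.3  1.7 -5.5] joints [-0.14  0.44  1.58  0.    1.12 -0.31]
j -118.4 0 103 -> world [ 0.5662 -0.0427  0.103 ] shift [-0.0012 -0.0007 -0.    ] turn [ 0.001 -0.     0.001] rows 0.0
j -55 0 125 -> world [0.5552 0.0197 0.125 ] shift [ 0.0622 -0.0007 -0.022 ] turn [ 0.001 -0.     0.001] rows 1.1
```

```bash
python3 -m crank '[[[0.0094,0,-0.0064],[0,0,0],1],[[0.0194,0,-0.0118],[0,0,0],1],[[0.03,0,-0.0161],[0,0,0],1],[[0.0409,0,-0.0194],[0,0,0],1],[[0.0521,0,-0.0216],[0,0,0],1],[[0.0634,0,-0.0228],[0,0,0],1],[[0.067,0,-0.0228],[0,0,0],1],[[0.067,0,-0.0228],[0,0,0],1]]'; python3 plan.py 'j -55 0 125'
```

```text
clock: 40.75
position: [0.5556, 0.0235, 0.1265]
orientation: [0.001, 0.642, 0.766, 0.0]
ft_force: [-0.4, -0.3, 5.2]
finger_gap: 0.129
grasp_force: 51.1
t 40.75 p [0.5556 0.0235 0.1265] gap 0.129 gf 51.1 F [-0.4 -0.3  5.2] joints [-0.02  0.39  1.59 -0.    1.16 -0.2 ]
j -55 0 125 -> world [0.5552 0.0197 0.125 ] shift [-0.0037 -0.0011  0.0015] turn [0.002 0.001 0.   ] rows 0.1
```

```bash
python3 -m crank '[[[0,0,0],[0,0,0],0.6],[[0,0,0],[0,0,0],0.6],[[0,0,-0.05],[0,0,0],0.6],[[0,0,-0.1],[0,0,0],0.6],[[0,0,-0.13],[0,0,0],0.6],[[0,0,-0.13],[0,0,0],0.6]]'; python3 plan.py
python3 - <<'E'
from h import *
snap('side','s11',(190,165,290,265),6)
# s6/s7 files: grip rows in reference
def grip(im):
    im=im.astype(int); red=(im[...,0]>130)&(im[...,1]<70)&(im[...,2]<70); red[:,67:]=0; red[:16]=0
    n,l,st,ce=cv2.connectedComponentsWithStats(red.astype('uint8')); i=1+np.argmax(st[1:,4]); return st[i],ce[i]
for f in('s6','s8','s11'):
    im=cv2.resize(cv2.imread('pics/%s.png'%f)[:,:,::-1],(100,100),interpolation=cv2.INTER_AREA); print(f,grip(im))
E
```

```text
clock: 41.5
position: [0.5556, 0.0236, 0.2572]
orientation: [0.001, 0.643, 0.766, 0.001]
ft_force: [-0.5, 0.7, 0.1]
finger_gap: 0.402
grasp_force: 0.0
t 41.5 p [0.5556 0.0236 0.2572] gap 0.402 gf 0.0 F [-0.5  0.7  0.1] joints [-0.02  0.28  1.43  0.    1.43 -0.2 ]
s6 (array([49, 18,  4, 17, 59], dtype=int32), array([50.42372881, 25.38983051]))
s8 (array([49, 19,  4, 16, 53], dtype=int32), array([50.32075472, 25.8490566 ]))
s11 (array([50, 16,  5, 19, 58], dtype=int32), array([51.22413793, 24.18965517]))
```

View pics/s11.png

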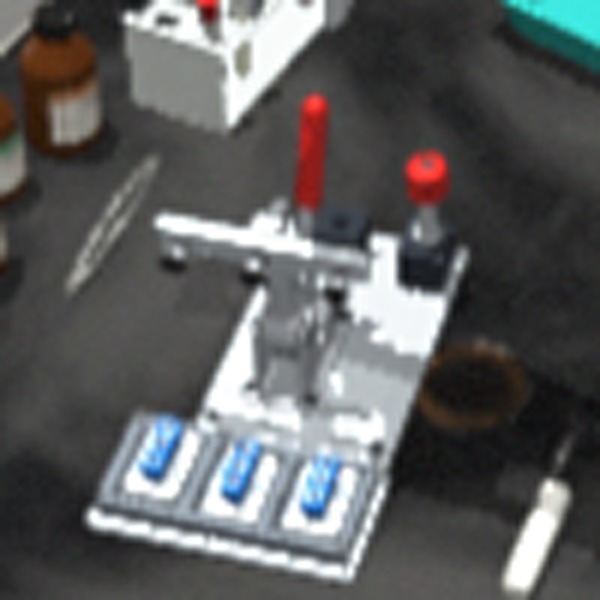

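The handle tip at (315,98) is short of its open position (307,110). I'll push the grip to its stop from behind with closed fingers.

```bash
python3 plan.py 'j -112 0 210' 'j -112 0 135' 'j -74 0 135' | tail -3; python3 -m crank '[[[-0.03,0,0],[0,0,0],1],[[-0.06,0,0],[0,0,0],1],[[-0.061,-0.001,0],[0,0,0],1],[[-0.061,-0.001,0],[0,0,0],1],[[-0.061,-0.001,0.06],[0,0,0],1],[[-0.061,-0.001,0.12],[0,0,0],1],[[-0.061,-0.001,0.12],[0,0,0],1],[[-0.061,-0.001,0.12],[0,0,0],1]]' 20; python3 plan.py 'j -74 0 135' 'j -70 0 135'
```

```text
j -112 0 210 -> world [ 0.5651 -0.0364  0.21  ] shift [-0.0608 -0.0006  0.0453] turn [ 0.001  0.    -0.   ] rows 1.2
j -112 0 135 -> world [ 0.5651 -0.0364  0.135 ] shift [-0.0608 -0.0006  0.1203] turn [ 0.001  0.    -0.   ] rows 2.2
j -74 0 135 -> world [0.5585 0.001  0.135 ] shift [-0.0228 -0.0006  0.1203] turn [ 0.001  0.    -0.   ] rows 2.0
clock: 42.55
position: [0.5657, -0.0362, 0.1376]
orientation: [0.001, 0.642, 0.766, 0.001]
ft_force: [-0.4, -0.0, 0.4]
finger_gap: 0.005
grasp_force: 0.0
t 42.55 p [ 0.5657 -0.0362  0.1376] gap 0.005 gf 0.0 F [-0.4 -0.   0.4] joints [-0.13  0.4   1.55  0.    1.19 -0.3 ]
j -74 0 135 -> world [0.5585 0.001  0.135 ] shift [ 0.0379 -0.0006  0.0025] turn [0.003 0.001 0.001] rows 0.6
j -70 0 135 -> world [0.5578 0.005  0.135 ] shift [ 0.0419 -0.0006  0.0025] turn [0.003 0.001 0.001] rows 0.7
```

```bash
python3 -m crank '[[[0.01,0,0],[0,0,0],1],[[0.02,0,0],[0,0,0],1],[[0.026,0,0],[0,0,0],1],[[0.032,0,0],[0,0,0],1],[[0.036,0,0],[0,0,0],1],[[0.038,0,0],[0,0,0],1],[[0.038,0,0],[0,0,0],1]]'; python3 -m crank '[[[0.002,0,0],[0,0,0],1],[[0.004,0,0],[0,0,0],1],[[0.004,0,0],[0,0,0],1]]'; python3 plan.py 'j -70 0 135'
```

```text
clock: 43.42
position: [0.5589, -0.0027, 0.1356]
orientation: [0.003, 0.643, 0.766, -0.001]
ft_force: [5.5, -28.4, 1.7]
finger_gap: 0.005
grasp_force: 14.2
clock: 43.8
position: [0.5588, -0.0021, 0.1357]
orientation: [0.005, 0.644, 0.765, -0.003]
ft_force: [10.4, -52.5, -1.0]
finger_gap: 0.002
grasp_force: 26.0
t 43.8 p [ 0.5588 -0.0021  0.1357] gap 0.002 gf 26.0 F [ 10.4 -52.5  -1. ] joints [-0.06  0.38  1.58 -0.01  1.18 -0.23]
j -70 0 135 -> world [0.5578 0.005  0.135 ] shift [0.0071 0.0002 0.0006] turn [ 0.002  0.011 -0.003] rows 0.1
```

That's a hard stop, so the clamp is fully open. I'll back off and check the grip against the starting picture.

```bash
python3 -m crank '[[[-0.02,0,0],[0,0,0],1],[[-0.035,0,0],[0,0,0],1],[[-0.035,0,-0.06],[0,0,0],0.8],[[-0.035,0,-0.12],[0,0,0],0.6],[[-0.035,0,-0.13],[0,0,0],0.6],[[-0.035,0,-0.13],[0,0,0],0.6]]'; python3 plan.py 'j 90 0 260' 'j 90 0 70' 'j 90 0 26'
python3 - <<'E'
from h import *
snap('side','n1',(190,165,290,265),6)
def grip(im):
    im=im.astype(int); red=(im[...,0]>130)&(im[...,1]<70)&(im[...,2]<70); red[:,67:]=0; red[:16]=0
    n,l,st,ce=cv2.connectedComponentsWithStats(red.astype('uint8')); i=1+np.argmax(st[1:,4]); return st[i],ce[i]
def blue(im):
    h=cv2.cvtColor(im,cv2.COLOR_RGB2HSV); m=((h[...,0]>95)&(h[...,0]<125)&(h[...,1]>120)&(h[...,2]>90)).astype('uint8'); m[:65]=0
    n,l,st,ce=cv2.connectedComponentsWithStats(m); return [(ce[i].round(1).tolist(),int(st[i,4])) for i in range(1,n) if st[i,4]>5]
for f in('s6','s8','n1'):
    im=cv2.resize(cv2.imread('pics/%s.png'%f)[:,:,::-1],(100,100),interpolation=cv2.INTER_AREA); print(f,grip(im),blue(im))
E
```

```text
clock: 44.55
position: [0.5634, -0.0295, 0.2648]
orientation: [-0.0, 0.642, 0.766, 0.0]
ft_force: [-0.4, -0.1, -0.8]
finger_gap: 0.382
grasp_force: 0.0
t 44.55 p [ 0.5634 -0.0295  0.2648] gap 0.382 gf 0.0 F [-0.4 -0.1 -0.8] joints [-0.12  0.29  1.39  0.    1.46 -0.29]
j 90 0 260 -> world [0.5299 0.1625 0.26  ] shift [0.1949 0.0006 0.0049] turn [-0. -0.  0.] rows 3.1
j 90 0 70 -> world [0.5299 0.1625 0.07  ] shift [0.1948 0.0006 0.1949] turn [-0. -0.  0.] rows 4.4
j 90 0 26 -> world [0.5299 0.1625 0.026 ] shift [0.1948 0.0006 0.2389] turn [-0. -0.  0.] rows 4.9
s6 (array([49, 18,  4, 17, 59], dtype=int32), array([50.42372881, 25.38983051])) [([26.5, 75.4], 24), ([40.0, 79.1], 16), ([53.1, 82.1], 16)]
s8 (array([49, 19,  4, 16, 53], dtype=int32), array([50.32075472, 25.8490566 ])) [([26.5, 75.4], 24), ([40.0, 79.1], 16), ([53.1, 82.1], 16)]
n1 (array([49, 18,  4, 17, 56], dtype=int32), array([50.33928571, 25.44642857])) [([26.5, 75.4], 24), ([40.0, 79.1], 16), ([53.1, 82.1], 16)]
```

The handle is back at its starting pixels and the cartridges haven't moved. Now I'll unload, middle pocket first.

```bash
python3 -m crank '[[[0.06,0,0],[0,0,0],0.6],[[0.12,0,0],[0,0,0],0.6],[[0.18,0,0],[0,0,0],0.6],[[0.195,0,0],[0,0,0],0.6],[[0.195,0,0],[0,0,0],0.6],[[0.195,0,0.06],[0,0,0],0.6],[[0.195,0,0.12],[0,0,0],0.6],[[0.195,0,0.18],[0,0,0],0.6]]'; python3 -m crank '[[[0,0,0],[0,0,0],0.6],[[0,0,0],[0,0,0],0.6]]'; python3 plan.py 'j 90 0 26'
```

```text
clock: 45.6
position: [0.5294, 0.1604, 0.0829]
orientation: [-0.0, 0.643, 0.766, -0.0]
ft_force: [0.2, 0.1, -0.1]
finger_gap: 0.401
grasp_force: 0.0
clock: 45.85
position: [0.5307, 0.1617, 0.0873]
orientation: [0.001, 0.643, 0.766, 0.001]
ft_force: [0.2, 0.8, 0.3]
finger_gap: 0.403
grasp_force: 0.0
t 45.85 p [0.5307 0.1617 0.0873] gap 0.403 gf 0.0 F [0.2 0.8 0.3] joints [ 0.23  0.43  1.63 -0.    1.07  0.06]
j 90 0 26 -> world [0.5299 0.1625 0.026 ] shift [ 0.0009 -0.0008  0.0613] turn [ 0.002 -0.    -0.001] rows 1.0
```

```bash
python3 -m crank '[[[0.001,-0.001,0.04],[0,0,0],0.6],[[0.001,-0.001,0.0605],[0,0,0],0.6],[[0.001,-0.001,0.0605],[0,0,0],0.6],[[0.001,-0.001,0.0605],[0,0,0],1],[[0.001,-0.001,0.0605],[0,0,0],1],[[0.001,-0.001,0.0605],[0,0,0],1],[[0.001,-0.001,0.0605],[0,0,0],1]]' 15; python3 -m crank '[[[0,0,-0.03],[0,0,0],1],[[0,0,-0.09],[0,0,0],1],[[0,0,-0.15],[0,0,0],1],[[0,0,-0.21],[0,0,0],1],[[0,0,-0.24],[0,0,0],1],[[0,0,-0.24],[0,0,0],1]]'; python3 plan.py 'w .482 -.350 .26 -14'
```

```text
clock: 46.72
position: [0.5289, 0.1632, 0.0257]
orientation: [0.0, 0.643, 0.766, 0.001]
ft_force: [-1.5, -0.6, 6.8]
finger_gap: 0.146
grasp_force: 15.0
clock: 47.48
position: [0.5289, 0.1633, 0.2669]
orientation: [0.001, 0.643, 0.766, 0.002]
ft_force: [0.3, -0.7, -1.0]
finger_gap: 0.149
grasp_force: 14.9
t 47.48 p [0.5289 0.1633 0.2669] gap 0.149 gf 14.9 F [ 0.3 -0.7 -1. ] joints [ 0.23  0.27  1.42 -0.    1.45  0.06]
w .482 -.350 .26 -14 -> world [ 0.482 -0.35   0.26 ] shift [-0.4973 -0.1356  0.0062] turn [ 0.004 -0.001  0.419] rows 8.2
```

```bash
python3 -m crank '[[[-0.4975,-0.136,0],[0,0,0.419],1],[[-0.4975,-0.136,0],[0,0,0.419],1],[[-0.4975,-0.136,0],[0,0,0.419],1],[[-0.4975,-0.136,0],[0,0,0.419],1],[[-0.4975,-0.136,0],[0,0,0.419],1],[[-0.4975,-0.136,0],[0,0,0.419],1],[[-0.4975,-0.136,0],[0,0,0.419],1],[[-0.4975,-0.136,0],[0,0,0.419],1]]'; python3 -m crank '[[[0,0,0],[0,0,0],1],[[0,0,0],[0,0,0],1],[[0,0,0.06],[0,0,0],1],[[0,0,0.12],[0,0,0],1],[[0,0,0.18],[0,0,0],1],[[0,0,0.22],[0,0,0],1],[[0,0,0.22],[0,0,0],1],[[0,0,0.22],[0,0,0],1]]'; python3 plan.py 'w .482 -.35 .016 -14'
```

```text
clock: 48.48
position: [0.4816, -0.3365, 0.2628]
orientation: [-0.001, 0.788, 0.616, -0.0]
ft_force: [-0.1, 0.1, 0.6]
finger_gap: 0.149
grasp_force: 14.9
clock: 49.48
position: [0.4835, -0.3346, 0.0466]
orientation: [0.001, 0.788, 0.616, 0.0]
ft_force: [0.4, 1.3, 0.1]
finger_gap: 0.149
grasp_force: 14.9
t 49.48 p [ 0.4835 -0.3346  0.0466] gap 0.149 gf 14.9 F [0.4 1.3 0.1] joints [-0.67  0.55  1.56  0.    1.03 -0.42]
w .482 -.35 .016 -14 -> world [ 0.482 -0.35   0.016] shift [-0.0153  0.0022  0.0306] turn [0.002 0.001 0.001] rows 0.5
```

```bash
python3 -m crank '[[[-0.015,0.002,0],[0,0,0],1],[[-0.015,0.002,0.015],[0,0,0],1],[[-0.015,0.002,0.026],[0,0,0],1],[[-0.015,0.002,0.03],[0,0,0],1],[[-0.015,0.002,0.0315],[0,0,0],1],[[-0.015,0.002,0.0315],[0,0,0],1],[[-0.015,0.002,0.0315],[0,0,0],1]]'; python3 plan.py
```

```text
clock: 50.35
position: [0.4804, -0.35, 0.0141]
orientation: [-0.0, 0.788, 0.616, -0.0]
ft_force: [-9.2, 3.1, 17.7]
finger_gap: 0.148
grasp_force: 15.0
t 50.35 p [ 0.4804 -0.35    0.0141] gap 0.148 gf 15.0 F [-9.2  3.1 17.7] joints [-0.69  0.61  1.55 -0.    0.98 -0.45]
```

```bash
python3 -m crank '[[[0,0,0],[0,0,0],0.7],[[0,0,0],[0,0,0],0.7],[[0,0,-0.06],[0,0,0],0.65],[[0,0,-0.12],[0,0,0],0.6],[[0,0,-0.18],[0,0,0],0.6],[[0,0,-0.24],[0,0,0],0.6],[[0,0,-0.25],[0,0,0],0.6],[[0,0,-0.25],[0,0,0],0.6]]'; python3 plan.py 'j 90 -48 264' 'j 90 48 264'
```

```text
clock: 51.35
position: [0.4808, -0.3497, 0.2626]
orientation: [-0.0, 0.788, 0.616, -0.0]
ft_force: [-0.2, -0.4, -0.8]
finger_gap: 0.398
grasp_force: 0.0
t 51.35 p [ 0.4808 -0.3497  0.2626] gap 0.398 gf 0.0 F [-0.2 -0.4 -0.8] joints [-0.69  0.37  1.3   0.    1.47 -0.45]
j 90 -48 264 -> world [0.5772 0.1709 0.264 ] shift [ 0.5285 -0.0322 -0.0014] turn [-0.    -0.    -0.419] rows 8.5
j 90 48 264 -> world [0.4827 0.1542 0.264 ] shift [ 0.4894 -0.1199 -0.0013] turn [-0.    -0.    -0.419] rows 8.1
```

```bash
python3 -m crank '[[[0.5285,-0.032,0],[0,0,-0.419],0.6],[[0.5285,-0.032,0],[0,0,-0.419],0.6],[[0.5285,-0.032,0],[0,0,-0.419],0.6],[[0.5285,-0.032,0],[0,0,-0.419],0.6],[[0.5285,-0.032,0],[0,0,-0.419],0.6],[[0.5285,-0.032,0],[0,0,-0.419],0.6],[[0.5285,-0.032,0],[0,0,-0.419],0.6],[[0.5285,-0.032,0],[0,0,-0.419],0.6]]'; python3 plan.py 'j 90 -48 264'
```

```text
clock: 52.35
position: [0.5716, 0.1438, 0.2607]
orientation: [-0.001, 0.643, 0.766, -0.001]
ft_force: [0.4, -0.6, -0.7]
finger_gap: 0.402
grasp_force: 0.0
t 52.35 p [0.5716 0.1438 0.2607] gap 0.402 gf 0.0 F [ 0.4 -0.6 -0.7] joints [ 0.18  0.36  1.32 -0.    1.47  0.01]
j 90 -48 264 -> world [0.5772 0.1709 0.264 ] shift [ 0.0257  0.0102 -0.0033] turn [-0.003  0.    -0.   ] rows 0.4
```

```bash
python3 -m crank '[[[0.0257,0.01,0],[0,0,0],0.6],[[0.0257,0.01,0],[0,0,0],0.6],[[0.0257,0.01,0.06],[0,0,0],0.6],[[0.0257,0.01,0.12],[0,0,0],0.6],[[0.0257,0.01,0.17],[0,0,0],0.6],[[0.0257,0.01,0.17],[0,0,0],0.6],[[0.0257,0.01,0.17],[0,0,0],0.6]]'; python3 plan.py 'j 90 -48 26'
```

```text
clock: 53.22
position: [0.5782, 0.1684, 0.0949]
orientation: [0.001, 0.643, 0.766, 0.001]
ft_force: [0.9, -0.4, 0.3]
finger_gap: 0.401
grasp_force: 0.0
t 53.23 p [0.5782 0.1684 0.0949] gap 0.401 gf 0.0 F [ 0.9 -0.4  0.3] joints [ 0.22  0.52  1.48 -0.    1.14  0.05]
j 90 -48 26 -> world [0.5772 0.1709 0.026 ] shift [ 0.0026 -0.0006  0.0689] turn [ 0.002 -0.    -0.001] rows 1.1
```

```bash
python3 -m crank '[[[0.0025,0,0.04],[0,0,0],0.6],[[0.0025,0,0.0685],[0,0,0],0.6],[[0.0025,0,0.0685],[0,0,0],0.6],[[0.0025,0,0.0685],[0,0,0],1],[[0.0025,0,0.0685],[0,0,0],1],[[0.0025,0,0.0685],[0,0,0],1],[[0.0025,0,0.0685],[0,0,0],1]]' 15; python3 -m crank '[[[0,0,-0.03],[0,0,0],1],[[0,0,-0.09],[0,0,0],1],[[0,0,-0.15],[0,0,0],1],[[0,0,-0.21],[0,0,0],1],[[0,0,-0.24],[0,0,0],1],[[0,0,-0.24],[0,0,0],1],[[0,0,-0.24],[0,0,0],1]]'; python3 plan.py 'w .526 -.361 .26 -14'
```

```text
clock: 54.1
position: [0.5776, 0.1714, 0.026]
orientation: [0.001, 0.643, 0.766, 0.001]
ft_force: [-0.7, -0.3, 6.5]
finger_gap: 0.148
grasp_force: 15.0
clock: 54.98
position: [0.5766, 0.1712, 0.2631]
orientation: [-0.001, 0.643, 0.766, -0.001]
ft_force: [-0.3, 0.6, -1.4]
finger_gap: 0.148
grasp_force: 15.0
t 54.98 p [0.5766 0.1712 0.2631] gap 0.148 gf 15.0 F [-0.3  0.6 -1.4] joints [ 0.23  0.38  1.28 -0.    1.48  0.05]
w .526 -.361 .26 -14 -> world [ 0.526 -0.361  0.26 ] shift [-0.5153 -0.1424  0.0035] turn [-0.002  0.001  0.419] rows 8.6
```

```bash
python3 -m crank '[[[-0.515,-0.142,0],[0,0,0.419],1],[[-0.515,-0.142,0],[0,0,0.419],1],[[-0.515,-0.142,0],[0,0,0.419],1],[[-0.515,-0.142,0],[0,0,0.419],1],[[-0.515,-0.142,0],[0,0,0.419],1],[[-0.515,-0.142,0],[0,0,0.419],1],[[-0.515,-0.142,0],[0,0,0.419],1],[[-0.515,-0.142,0],[0,0,0.419],1]]'; python3 -m crank '[[[0,0,0],[0,0,0],1],[[0,0,0],[0,0,0],1]]'; python3 plan.py 'w .526 -.361 .016 -14'
```

```text
clock: 55.98
position: [0.5292, -0.3282, 0.2627]
orientation: [-0.001, 0.788, 0.616, -0.0]
ft_force: [0.5, 0.6, -0.9]
finger_gap: 0.146
grasp_force: 15.0
clock: 56.22
position: [0.5298, -0.326, 0.2631]
orientation: [-0.001, 0.788, 0.616, -0.0]
ft_force: [-0.0, 0.7, -0.0]
finger_gap: 0.147
grasp_force: 15.0
t 56.23 p [ 0.5298 -0.326   0.2631] gap 0.147 gf 15.0 F [-0.   0.7 -0. ] joints [-0.61  0.43  1.21  0.    1.5  -0.37]
w .526 -.361 .016 -14 -> world [ 0.526 -0.361  0.016] shift [-0.0351  0.0054  0.247 ] turn [-0.002 -0.001  0.   ] rows 4.0
```

```bash
python3 -m crank '[[[-0.035,0.005,0],[0,0,0],1],[[-0.035,0.005,0.06],[0,0,0],1],[[-0.035,0.005,0.12],[0,0,0],1],[[-0.035,0.005,0.18],[0,0,0],1],[[-0.035,0.005,0.22],[0,0,0],1],[[-0.035,0.005,0.22],[0,0,0],1],[[-0.035,0.005,0.23],[0,0,0],1],[[-0.035,0.005,0.23],[0,0,0],1]]'; python3 plan.py 'w .526 -.361 .0155 -14'
```

```text
clock: 57.22
position: [0.5269, -0.3616, 0.0357]
orientation: [0.001, 0.788, 0.616, 0.0]
ft_force: [-0.2, -0.5, -0.8]
finger_gap: 0.147
grasp_force: 15.0
t 57.23 p [ 0.5269 -0.3616  0.0357] gap 0.147 gf 15.0 F [-0.2 -0.5 -0.8] joints [-0.66  0.67  1.4  -0.    1.08 -0.42]
w .526 -.361 .0155 -14 -> world [ 0.526  -0.361   0.0155] shift [ 0.0004 -0.0011  0.0202] turn [0.001 0.001 0.001] rows 0.3
```

```bash
python3 -m crank '[[[0,0,0.01],[0,0,0],1],[[0,0,0.016],[0,0,0],1],[[0,0,0.019],[0,0,0],1],[[0,0,0.019],[0,0,0],1]]'; python3 plan.py
```

```text
clock: 57.72
position: [0.5263, -0.3617, 0.016]
orientation: [-0.0, 0.788, 0.616, -0.0]
ft_force: [-3.0, 2.9, 5.1]
finger_gap: 0.145
grasp_force: 15.0
t 57.73 p [ 0.5263 -0.3617  0.016 ] gap 0.145 gf 15.0 F [-3.   2.9  5.1] joints [-0.66  0.69  1.4  -0.    1.04 -0.42]
```

It's on the floor. I'll release it and go back for the last one.

```bash
python3 -m crank '[[[0,0,0],[0,0,0],0.7],[[0,0,0],[0,0,0],0.7],[[0,0,-0.06],[0,0,0],0.65],[[0,0,-0.12],[0,0,0],0.6],[[0,0,-0.18],[0,0,0],0.6],[[0,0,-0.24],[0,0,0],0.6],[[0,0,-0.25],[0,0,0],0.6],[[0,0,-0.25],[0,0,0],0.6]]'; python3 plan.py 'j 90 48 264'
```

```text
clock: 58.72
position: [0.5264, -0.3617, 0.2654]
orientation: [0.0, 0.788, 0.616, 0.0]
ft_force: [0.4, 0.1, -1.2]
finger_gap: 0.398
grasp_force: 0.0
t 58.73 p [ 0.5264 -0.3617  0.2654] gap 0.398 gf 0.0 F [ 0.4  0.1 -1.2] joints [-0.66  0.47  1.15 -0.    1.52 -0.42]
j 90 48 264 -> world [0.4827 0.1542 0.264 ] shift [ 0.49   -0.1671  0.0013] turn [ 0.     0.    -0.419] rows 8.3
```

```bash
python3 -m crank '[[[0.49,-0.167,0],[0,0,-0.419],0.6],[[0.49,-0.167,0],[0,0,-0.419],0.6],[[0.49,-0.167,0],[0,0,-0.419],0.6],[[0.49,-0.167,0],[0,0,-0.419],0.6],[[0.49,-0.167,0],[0,0,-0.419],0.6],[[0.49,-0.167,0],[0,0,-0.419],0.6],[[0.49,-0.167,0],[0,0,-0.419],0.6],[[0.49,-0.167,0],[0,0,-0.419],0.6]]'; python3 -m crank '[[[0,0,0],[0,0,0],0.6],[[0,0,0],[0,0,0],0.6]]'; python3 plan.py 'j 90 48 95'
```

```text
clock: 59.72
position: [0.4832, 0.1384, 0.2636]
orientation: [-0.001, 0.643, 0.766, -0.001]
ft_force: [1.3, -0.4, -0.5]
finger_gap: 0.405
grasp_force: 0.0
clock: 59.98
position: [0.4839, 0.1362, 0.2642]
orientation: [-0.001, 0.642, 0.766, -0.001]
ft_force: [-0.6, -0.3, 0.0]
finger_gap: 0.4
grasp_force: 0.0
t 59.98 p [0.4839 0.1362 0.2642] gap 0.4 gf 0.0 F [-0.6 -0.3  0. ] joints [ 0.2   0.15  1.56 -0.    1.43  0.03]
j 90 48 95 -> world [0.4827 0.1542 0.095 ] shift [0.018  0.0023 0.1692] turn [-0.002  0.     0.   ] rows 2.7
```

```bash
python3 -m crank '[[[0.018,0.002,0],[0,0,0],0.6],[[0.018,0.002,0.05],[0,0,0],0.6],[[0.018,0.002,0.11],[0,0,0],0.6],[[0.018,0.002,0.17],[0,0,0],0.6],[[0.018,0.002,0.17],[0,0,0],0.6],[[0.018,0.002,0.17],[0,0,0],0.6]]'; python3 plan.py 'j 90 48 25.5'
python3 - <<'E'
from h import *
im=vision.read_camera('side'); h=cv2.cvtColor(im,cv2.COLOR_RGB2HSV); m=((h[...,0]>95)&(h[...,0]<125)&(h[...,1]>120)&(h[...,2]>90)).astype('uint8')
n,l,st,ce=cv2.connectedComponentsWithStats(m); print([(ce[i].round(1).tolist(),int(st[i,4])) for i in range(1,n) if st[i,4]>5 and ce[i][1]>120])
print('expect tray',[w2px('side',p).round(1) for p in((.4804,-.35,.026),(.526,-.3617,.026))],'pocket2',[243.1,247.1])
E
```

```text
clock: 60.72
position: [0.4843, 0.1548, 0.0978]
orientation: [0.001, 0.643, 0.766, 0.001]
ft_force: [-0.3, -0.5, 0.6]
finger_gap: 0.4
grasp_force: 0.0
t 60.73 p [0.4843 0.1548 0.0978] gap 0.4 gf 0.0 F [-0.3 -0.5  0.6] joints [0.24 0.33 1.76 0.   1.06 0.06]
j 90 48 25.5 -> world [0.4827 0.1542 0.0255] shift [-0.0004 -0.0019  0.0723] turn [ 0.002 -0.    -0.001] rows 1.2
[([246.6, 137.0], 28), ([230.0, 142.6], 70), ([242.6, 247.1], 19)]
expect tray [array([296.6, 164.8]), array([287.7, 160.6])] pocket2 [243.1, 247.1]
```

```bash
python3 -m crank '[[[0,-0.001,0.04],[0,0,0],0.6],[[0,-0.001,0.0715],[0,0,0],0.6],[[0,-0.001,0.0715],[0,0,0],0.6],[[0,-0.001,0.0715],[0,0,0],1],[[0,-0.001,0.0715],[0,0,0],1],[[0,-0.001,0.0715],[0,0,0],1],[[0,-0.001,0.0715],[0,0,0],1]]' 15; python3 -m crank '[[[0,0,-0.03],[0,0,0],1],[[0,0,-0.09],[0,0,0],1],[[0,0,-0.15],[0,0,0],1],[[0,0,-0.21],[0,0,0],1],[[0,0,-0.24],[0,0,0],1],[[0,0,-0.24],[0,0,0],1],[[0,0,-0.24],[0,0,0],1]]'; python3 plan.py 'w .438 -.339 .26 -14'
```

```text
clock: 61.65
position: [0.4826, 0.1546, 0.0252]
orientation: [0.0, 0.643, 0.766, 0.001]
ft_force: [-1.9, -1.0, 7.5]
finger_gap: 0.149
grasp_force: 15.0
clock: 62.52
position: [0.4817, 0.1543, 0.263]
orientation: [-0.001, 0.643, 0.766, -0.001]
ft_force: [-0.9, -0.1, -0.6]
finger_gap: 0.152
grasp_force: 15.0
t 62.52 p [0.4817 0.1543 0.263 ] gap 0.152 gf 15.0 F [-0.9 -0.1 -0.6] joints [0.24 0.16 1.56 0.   1.42 0.06]
w .438 -.339 .26 -14 -> world [ 0.438 -0.339  0.26 ] shift [-0.4782 -0.1289  0.0033] turn [-0.002  0.     0.419] rows 7.9
```

```bash
python3 -m crank '[[[-0.478,-0.129,0],[0,0,0.419],1],[[-0.478,-0.129,0],[0,0,0.419],1],[[-0.478,-0.129,0],[0,0,0.419],1],[[-0.478,-0.129,0],[0,0,0.419],1],[[-0.478,-0.129,0],[0,0,0.419],1],[[-0.478,-0.129,0],[0,0,0.419],1],[[-0.478,-0.129,0],[0,0,0.419],1],[[-0.478,-0.129,0],[0,0,0.419],1]]'; python3 -m crank '[[[0,0,0],[0,0,0],1],[[0,0,0],[0,0,0],1]]'; python3 plan.py 'w .438 -.339 .0155 -14'
python3 - <<'E'
from h import *
im=vision.read_camera('side'); h=cv2.cvtColor(im,cv2.COLOR_RGB2HSV); m=((h[...,0]>95)&(h[...,0]<125)&(h[...,1]>120)&(h[...,2]>90)).astype('uint8')
n,l,st,ce=cv2.connectedComponentsWithStats(m); print([(ce[i].round(1).tolist(),int(st[i,4])) for i in range(1,n) if st[i,4]>5 and ce[i][1]>120])
im=vision.read_camera('top'); h=cv2.cvtColor(im,cv2.COLOR_RGB2HSV); m=((h[...,0]>97)&(h[...,0]<125)&(h[...,1]>100)&(h[...,2]>90)).astype('uint8')
n,l,st,ce=cv2.connectedComponentsWithStats(m); print([(ce[i].round(1).tolist(),int(st[i,4])) for i in range(1,n) if st[i,4]>5])
print('expect tray',[(w2px('side',p).round(1),w2px('top',p).round(1)) for p in((.4804,-.35,.026),(.526,-.3617,.026))])
E
```

```text
clock: 63.52
position: [0.4373, -0.3406, 0.2624]
orientation: [-0.001, 0.788, 0.616, -0.0]
ft_force: [1.0, 0.2, -0.7]
finger_gap: 0.145
grasp_force: 15.0
clock: 63.78
position: [0.4381, -0.3381, 0.2628]
orientation: [-0.001, 0.788, 0.616, -0.0]
ft_force: [-0.3, 0.1, 0.1]
finger_gap: 0.15
grasp_force: 15.0
t 63.77 p [ 0.4381 -0.3381  0.2628] gap 0.15 gf 15.0 F [-0.3  0.1  0.1] joints [-0.72  0.27  1.42  0.    1.45 -0.48]
w .438 -.339 .0155 -14 -> world [ 0.438  -0.339   0.0155] shift [-0.0012  0.0006  0.2473] turn [-0.002 -0.001  0.   ] rows 4.0
[([307.6, 120.7], 11), ([246.6, 137.1], 29), ([230.0, 142.6], 70), ([229.3, 160.0], 7), ([288.0, 161.2], 22), ([296.4, 165.8], 21)]
[([370.2, 105.9], 25), ([354.9, 122.5], 159), ([296.9, 140.9], 8), ([320.1, 142.1], 8), ([466.1, 204.8], 211), ([345.7, 193.4], 7), ([356.8, 216.1], 9)]
expect tray [(array([296.6, 164.8]), array([341.7, 205.4])), (array([287.7, 160.6]), array([344.4, 193.1]))]
```

Both cartridges in the tray show up where expected in the side view, at (288,161) and (296,166). I'll place the last one.

```bash
python3 -m crank '[[[-0.001,0,0.06],[0,0,0],1],[[-0.001,0,0.12],[0,0,0],1],[[-0.001,0,0.18],[0,0,0],1],[[-0.001,0,0.225],[0,0,0],1],[[-0.001,0,0.225],[0,0,0],1],[[-0.001,0,0.235],[0,0,0],1],[[-0.001,0,0.242],[0,0,0],1],[[-0.001,0,0.242],[0,0,0],1]]'; python3 -m crank '[[[0,0,0.002],[0,0,0],1],[[0,0,0.004],[0,0,0],1],[[0,0,0.004],[0,0,0],1]]'; python3 plan.py
```

```text
clock: 64.88
position: [0.4382, -0.3397, 0.0226]
orientation: [0.0, 0.788, 0.616, 0.0]
ft_force: [0.2, 0.6, -0.6]
finger_gap: 0.15
grasp_force: 15.0
clock: 65.25
position: [0.438, -0.3397, 0.0181]
orientation: [-0.0, 0.788, 0.616, -0.0]
ft_force: [-0.3, 0.8, 0.4]
finger_gap: 0.15
grasp_force: 15.0
t 65.25 p [ 0.438  -0.3397  0.0181] gap 0.15 gf 15.0 F [-0.3  0.8  0.4] joints [-0.73  0.53  1.67  0.    0.94 -0.48]
```

```bash
python3 -m crank '[[[0,0,0.002],[0,0,0],1],[[0,0,0.0035],[0,0,0],1],[[0,0,0.0035],[0,0,0],1]]'; python3 -m crank '[[[0,0,0],[0,0,0],0.7],[[0,0,0],[0,0,0],0.7],[[0,0,-0.06],[0,0,0],0.65],[[0,0,-0.12],[0,0,0],0.6],[[0,0,-0.18],[0,0,0],0.6],[[0,0,-0.24],[0,0,0],0.6],[[0.1,0,-0.26],[0,0,0],0.6],[[0.15,0,-0.26],[0,0,0],0.6]]'; python3 -m crank '[[[0.06,0.0,0],[0,0,0],0.6],[[0.12,-0.0,0],[0,0,0],0.6],[[0.18,0,0],[0,0,0],0.6],[[0.24,0,0],[0,0,0],0.6],[[0.26,0,0],[0,0,0],0.6],[[0.26,0,0],[0,0,0],0.6]]'
python3 - <<'E'
from h import *
def blobs(cam,lo,s):
    im=vision.read_camera(cam); h=cv2.cvtColor(im,cv2.COLOR_RGB2HSV); m=((h[...,0]>lo)&(h[...,0]<125)&(h[...,1]>s)&(h[...,2]>90)).astype('uint8')
    n,l,st,ce=cv2.connectedComponentsWithStats(m); return im,[(ce[i].round(1).tolist(),int(st[i,4])) for i in range(1,n) if st[i,4]>3 and ce[i][1]>120]
im,b=blobs('side',95,120); print(b)
_,t=blobs('top',97,100); print(t)
P=((.4804,-.35,.026),(.526,-.3617,.026),(.438,-.3397,.026))
print([(w2px('side',p).round(1),w2px('top',p).round(1)) for p in P])
red=((im[...,0]>130)&(im[...,1]<70)&(im[...,2]<70)).astype('uint8')
for nm,I in(('now',im),('s8',None)):
    c=im[165:265,190:290] if I is not None else cv2.resize(cv2.imread('pics/s8.png')[:,:,::-1],(100,100),interpolation=cv2.INTER_AREA)
    c=c.astype(int); m=((c[...,0]>130)&(c[...,1]<70)&(c[...,2]<70)).astype('uint8'); n,l,st,ce=cv2.connectedComponentsWithStats(m); print(nm,[(ce[i].round(1).tolist(),int(st[i,4])) for i in range(1,n) if st[i,4]>5])
E
```

```text
clock: 65.62
position: [0.4382, -0.3398, 0.0155]
orientation: [0.0, 0.788, 0.616, 0.0]
ft_force: [-3.5, 3.0, 9.6]
finger_gap: 0.143
grasp_force: 15.0
clock: 66.62
position: [0.4681, -0.2187, 0.2732]
orientation: [0.001, 0.788, 0.615, 0.0]
ft_force: [1.1, -0.6, 0.6]
finger_gap: 0.401
grasp_force: 0.0
clock: 67.38
position: [0.5307, 0.033, 0.272]
orientation: [-0.0, 0.787, 0.616, -0.0]
ft_force: [-0.1, -0.3, 0.3]
finger_gap: 0.401
grasp_force: 0.0
[([229.2, 144.7], 28), ([229.3, 160.0], 7), ([288.0, 161.2], 22), ([296.4, 165.8], 21), ([305.2, 169.6], 19)]
[([354.8, 122.6], 162), ([296.9, 140.9], 8), ([320.1, 142.1], 8), ([466.1, 204.7], 211), ([345.8, 193.3], 6), ([448.2, 194.2], 5)]
[(array([296.6, 164.8]), array([341.7, 205.4])), (array([287.7, 160.6]), array([344.4, 193.1])), (array([305.1, 168.8]), array([339.4, 216.9]))]
now [([50.4, 26.0], 40), ([70.4, 27.7], 27)]
s8 [([50.3, 25.8], 53), ([71.1, 27.9], 19)]
```

All three blocks are where expected in the tray. The handle is open and the pin is in its notch, so I'll hand in.

```bash
python3 -c "
from cell import r
print(r.hand_in())"
```

```text
the job is handed in; nothing more can be done
None
```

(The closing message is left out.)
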